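# Feed sample cartridges through the intake flap and clear the mat

## Robot

A 7-joint arm with a two-finger parallel gripper is mounted at the origin on the work surface. World frame = base frame: x ahead of the robot, y to its left, z up, the work surface at z = 0. Lengths are in m, angles in rad, forces in N, time in s.
With the tool pointing down it reaches from about 0.4 to 0.85 m from the base axis. Payload 10.4 kg.
Tool frame: the origin (TCP) lies midway between the tips of the shut fingers; the grasp point (between the pads) lies 19 mm behind it (r.grip_point_offset is the distance from the TCP to the grasp point, in m); z points along the fingers, y is the line along which they close (so a half turn about z gives the same grasp; the last joint's range is limited). The gripper opens to 87 mm and grips with 3 to 60 N. Pads are 19 mm wide; open, the fingers measure 117 mm over their backs; the gripper's body (75 mm by 190 mm) begins 51 mm behind the grasp point.
Start: joints at [-1.218, 0.332, -0.065, 1.46, 0.022, 1.35, -0.088], TCP at [0.229, 0.581, 0.223] pointing down, gripper open.
Joint ranges: [-2.6, 2.6], [-0.5, 2.12], [-1.47, 1.34], [0.16, 2.42], [-1.27, 4.41], [0.06, 2.06], [-2.6, 2.6]. Speed limits (rad/s): [2.22, 2.22, 2.79, 2.79, 3.14, 3.14, 3.14].

## Interface

Orientations are given as a rotation vector (axis times angle).
In Python, from rig import r gives the robot as it stands. The module is installed in compiled form; this text tells all that it offers.
- The arm moves only by the shell command python3 -m jog 'ROWS'. ROWS is JSON, a list of rows, each a list of 7 numbers: the shift along the tool's x, y, z each as a share of 150 mm, from -1 to 1, then the turn, a rotation vector about the tool's x, y, z each as a share of 0.5 rad, from -1 to 1, then the closure, from -1 (fully open) to 1 (shut). In form: [[tx, ty, tz, wx, wy, wz, fingers], ...]. A call has 1 to 12 rows; each row is the pose to reach, as a shift and turn from the pose commanded when the call began, along the tool's axes at that moment; what a row does not reach only later rows make up. A row lasts 1/12 s, in which the tool goes at most 41.7 mm and 7.16 degrees, less where a joint would pass 70% of its speed; a pose out of reach is approached as far as the arm can. A call with a number of a shift or a turn outside -1 to 1 is refused whole. A call with a gripper value outside its range is refused whole. The fingers move at their own pace and stop on an object; the grip force is fixed at half the most. Time passes only in rows, so rows that repeat a pose let the fingers close. It gives the time, the measured TCP pose, the force, the opening and the grip force at its end, in the units of the state.
- r.get_obs(): the state, without advancing time (a new reading comes with each control period).
- r.snapshot(name): name is "side" or "top" or "wrist"; returns the picture (420x560x3 uint8, red, green, blue); there is no depth.
- r.camera_model(name): a dict with "fx", "fy", "cx", "cy" (pixels), "xyz" and "attitude" of the camera in the world; the wrist camera has in their place "hand_eye" (4x4, takes a point from camera to tool coordinates, whose origin is the TCP and whose axes are the flange's). Camera axes: x right, y down, z forward; pixel columns grow to the right and rows downward; lengths in m; the calibration is good to about 2 mm. A picture is of the moment at which its call begins: read the wrist's pose just before it. camera_model takes no time and is no camera call.
- r.finish_job(): hands the job in; it is judged then, once.
Trained networks look in the newest picture that a camera, given by its name, has taken for a name from the list of things; names that differ only in an ending like _2 or _b are one class to them, and where a whole thing is asked for, a point or a joint stands for the part that bears it (a point fixed in the world has none). Each returns a list of dicts, best first, with "score" (0 to 1); they miss things now and then, are a little off and sometimes report something else, mostly with a low value. They report only what shows in the picture. A call takes as long as a camera call.
- r.spot_in(camera, name): "location" ([x, y, z] in m, in world coordinates, good to about 4 mm: the middle of the surface that is visible of it).
The state is a dict: "t": time; "qpos": joint angles; "qd": joint speeds; "joint_torque": joint torques, N m; "eef_pos": TCP position; "tcp_rot": TCP orientation; "force": force on the tool from outside, world axes, zero at the start; "ft_torque": the same for the moment, N m; "width": finger opening in m; "grasp_force": force on a finger pad.
Only numpy, scipy, OpenCV 4.12 (cv2) and the standard library are available. Lean on these libraries where they do the work, as an engineer would, in place of code of your own. Each camera call takes 0.05 s, during which the arm holds its last target. There are 200 camera calls.

## Task

Set the selector lever upright to the green mark, then push every white sample cartridge from the mat through the blue flap into the intake, so that the flap falls shut behind them; only when all are inside, move the lever on to the blue mark. Also clear the mat of the used things, at any time: amber glass bottles into the yellow bin, orange cassettes into the blue bin. Do not disturb the reagent jar, the beaker or the green box.

Things in the scene. Friction and masses are not known exactly. Their poses are not given: they have to be found in the camera images.
- intake: Fixed white cartridge intake, 114 mm wide, 142 mm tall. Origin on the bench under the middle of the gate; x points through the gate into the machine, y across, z up. On the -x side is a flat feed shelf, top 90 mm above the bench, x = -140 to -20 mm, 100 mm wide. Beyond the gate a clear hood (roof top at 142 mm) closes the receiving bay, so the gate is the only way in.
- shelf_spot (a point): Point on the top of the feed shelf, on its centre line, 100 mm in front of the gate plane (axes as the intake): a cartridge set down here lies clear of the guides, which are two grey strips 10 mm high. They narrow from 84 mm apart at 71 mm before the gate plane to 56 mm at 40 mm before it, and run on to the gate.
- gate_sill (a point): Middle of the gate plane at shelf-top height, 90 mm above the bench (axes as the intake). The opening is 56 mm wide and 44 mm high, in a white frame 10 mm thick (x from -5 to 5 mm here). The shelf ends 20 mm before this plane, where a steep polished slide begins: a part pushed in until its rear is level with the shelf's end, or 10 mm further, falls in.
- bay_floor (a point): Centre of the receiving bay's floor, 90 mm beyond the gate plane and 6 mm above the bench (axes as the intake). The bay is 104 mm wide and reaches to 165 mm beyond the gate plane. Cartridges may lie in it in any way.
- flap (a joint): Blue check flap in the gate, 53 mm wide, 41 mm high, hung from a level hinge 135 mm above the bench. 0 rad hanging shut; swings only inwards (positive, to 1.5). Weighs 30 g, opens at a light push and falls shut by itself once nothing holds it.
- selector (a joint): Intake selector lever: red ball knob (28 mm diameter) on a steel rod, 110 mm from pivot to ball centre. 0 = leaning 0.75 rad back to the white mark, 0.75 = upright at the green mark, 1.25 = leaning 0.5 rad past upright at the blue mark, stop at 1.5. Stays where left (about 1 N at the knob moves it).
- selector_base: Fixed grey base of the lever, 90 x 60 x 22 mm, origin under its centre; the lever swings in its x-z plane from -x (joint 0) to +x. A thin steel arc of 60 mm radius at y = +20 mm carries the white, green and blue marks.
- selector_pivot (a point): Pivot of the lever, 30 mm above the bench on the base's centre (axes as the base).
- selector_tip (a point): Centre of the red ball knob (moves with the lever).
- glass_bin: Fixed yellow open bin for bottles, 120 x 120 x 50 mm, walls and floor 4 mm, origin under its centre.
- plastic_bin: Fixed blue open bin for cassettes, 120 x 120 x 50 mm, walls and floor 4 mm, origin under its centre.
- cartridge1: Sealed sample cartridge: white box 60 (x) x 36 (y) x 24 (z) mm, 60 g, with a green window on top. Origin at the centre of its underside; starts flat on the 1.5 mm thick blue mat. May be absent.
- cartridge2: Sealed sample cartridge: white box 60 (x) x 36 (y) x 24 (z) mm, 60 g, with a green window on top. Origin at the centre of its underside; starts flat on the 1.5 mm thick blue mat. May be absent.
- cartridge3: Sealed sample cartridge: white box 60 (x) x 36 (y) x 24 (z) mm, 60 g, with a green window on top. Origin at the centre of its underside; starts flat on the 1.5 mm thick blue mat. May be absent.
- cassette1: Spent test cassette: flat orange plastic strip 70 (x) x 25 (y) x 14 (z) mm, 25 g. Origin at the centre of its underside; starts flat on the mat. May be absent.
- cassette2: Spent test cassette: flat orange plastic strip 70 (x) x 25 (y) x 14 (z) mm, 25 g. Origin at the centre of its underside; starts flat on the mat. May be absent.
- bottle1: Empty square amber glass bottle: body 32 x 32 mm, 46 mm high, with a round white cap 22 mm in diameter and 20 mm high on top (66 mm in all), 70 g. Origin at the centre of its underside; starts upright on the mat. May be absent.
- bottle2: Empty square amber glass bottle: body 32 x 32 mm, 46 mm high, with a round white cap 22 mm in diameter and 20 mm high on top (66 mm in all), 70 g. Origin at the centre of its underside; starts upright on the mat. May be absent.
- reagent_jar: Bystander: squat reagent jar with a blue lid, 60 mm diameter, 65 mm tall, origin under its centre. Not part of the job.
- beaker: Bystander: glass beaker, 70 mm diameter, 90 mm tall, origin under its centre. Not part of the job.
- tip_box: Bystander: green open box 120 x 85 x 55 mm, origin under its centre. Not part of the job.

How it is judged:
By the outcome, as a careful person would: the job done as asked, in the order asked, and still so for the second after the job is handed in, with the robot touching nothing.
Of cartridge1, cartridge2, cartridge3 only 2 to 3 are there at a start; the rules pass over those that are not, and their reading is None.
Of cassette1, cassette2, bottle1, bottle2 only 2 to 3 are there at a start; the rules pass over those that are not, and their reading is None.
At some moment in a run one of cartridge1, cartridge2, cartridge3, cassette1, cassette2 may be knocked a few centimetres aside while the robot is not near it.
Once in a run the grip may slacken for a moment while it holds something.
It also fails if it takes over 210 s, if anything falls off the work surface, if the arm or the gripper's body presses on something with over 40 N, if the wrist force passes 120 N, or if a joint passes its speed limit or range.

## Working session

There is one attempt and no reset: what is moved stays moved. The work goes in short steps, Python scripts to look and compute and a shell command to move; the robot and the scene stay as the last step left them, time stands still between calls to the robot, and variables do not carry over. Pictures are saved under pics/ and viewed, at most 14 in all, crops included, and the job is handed in when it is done.

```bash
mkdir -p pics
cat > h.py <<'E'
import numpy as np, cv2
from scipy.spatial.transform import Rotation as R
from rig import r
def save(cam,name):
    im=r.snapshot(cam); cv2.imwrite(f'pics/{name}.png',im[:,:,::-1]); return im
def camT(cam,obs=None):
    m=r.camera_model(cam)
    if 'hand_eye' in m:
        o=obs or r.get_obs(); T=np.eye(4);T[:3,:3]=R.from_rotvec(o['tcp_rot']).as_matrix();T[:3,3]=o['eef_pos']
        return m,T@np.array(m['hand_eye'])
    a=np.array(m['attitude']);T=np.eye(4);T[:3,:3]=a if a.shape==(3,3) else R.from_rotvec(a).as_matrix();T[:3,3]=m['xyz'];return m,T
def proj(cam,p,obs=None):
    m,T=camT(cam,obs);q=np.linalg.inv(T)@np.r_[p,1];return np.array([m['fx']*q[0]/q[2]+m['cx'],m['fy']*q[1]/q[2]+m['cy']])
def onz(cam,uv,z,obs=None):
    m,T=camT(cam,obs);d=T[:3,:3]@np.array([(uv[0]-m['cx'])/m['fx'],(uv[1]-m['cy'])/m['fy'],1]);return T[:3,3]+d*(z-T[2,3])/d[2]
E
python3 - <<'E'
from h import *
o=r.get_obs();print({k:np.round(v,3).tolist() for k,v in o.items()})
for c in('side','top'):
    save(c,c+'0');print(c,r.camera_model(c))
    for n in['intake','shelf_spot','gate_sill','flap','selector','selector_base','selector_tip','glass_bin','plastic_bin','cartridge1','cassette1','bottle1','reagent_jar','beaker','tip_box']:
        try:print(n,[(np.round(d['location'],3).tolist(),round(d['score'],2)) for d in r.spot_in(c,n)])
        except Exception as e:print(n,e)
print(r.camera_model('wrist'))
E
```

```text
{'t': 0.0, 'qpos': [-1.218, 0.333, -0.065, 1.461, 0.022, 1.35, -0.088], 'qd': [0.001, 0.001, -0.0, 0.001, 0.0, 0.001, 0.001], 'joint_torque': [0.001, -62.325, 0.026, -38.989, -0.061, 0.04, 0.0], 'eef_pos': [0.229, 0.581, 0.222], 'tcp_rot': [-0.587, -3.086, 0.002], 'force': [-0.014, 0.37, -0.157], 'ft_torque': [-0.024, -0.014, 0.043], 'grasp_force': 0.0, 'width': 0.087}
side {'fx': 507.9142825822737, 'fy': 507.9142825822737, 'cx': 275.8199353963217, 'cy': 217.24559280961884, 'xyz': array([-0.18265812, -0.75734538,  0.85683384]), 'attitude': array([-2.05397894,  0.81813261, -0.39411214])}
intake [([0.57, 0.034, 0.091], 0.94), ([0.436, -0.165, 0.014], 0.31)]
shelf_spot [([0.572, 0.03, 0.091], 0.76), ([0.638, -0.231, 0.037], 0.67)]
gate_sill [([0.572, 0.03, 0.088], 0.9), ([0.644, 0.313, 0.087], 0.72)]
flap [([0.574, 0.071, 0.114], 0.58), ([0.637, -0.233, 0.037], 0.48)]
selector [([0.643, 0.314, 0.086], 0.75)]
selector_base [([0.604, 0.307, 0.025], 0.83)]
selector_tip [([0.647, 0.315, 0.089], 0.7)]
glass_bin [([0.424, 0.251, 0.023], 0.64), ([0.573, 0.072, 0.11], 0.25)]
plastic_bin [([0.42
[... 1123 characters left out ...]
], 0.56)]
cassette1 [([0.443, -0.159, 0.012], 0.5)]
bottle1 [([0.647, -0.216, 0.046], 0.54), ([0.425, -0.38, 0.046], 0.52)]
reagent_jar [([0.733, -0.291, 0.067], 0.9)]
beaker [([0.625, 0.448, 0.05], 0.84)]
tip_box [([0.377, 0.543, 0.002], 0.85)]
{'fx': 360.3991375955943, 'fy': 360.3991375955943, 'cx': 279.4525570325685, 'cy': 202.9544010540525, 'hand_eye': array([[-1.08874669e-03, -9.61713202e-01, -2.74055709e-01,
         7.32614744e-02],
       [ 9.99999309e-01, -1.16849928e-03,  1.27766919e-04,
        -9.43744137e-04],
       [-4.43109032e-04, -2.74055381e-01,  9.61713810e-01,
        -1.62877683e-01],
       [ 0.00000000e+00,  0.00000000e+00,  0.00000000e+00,
         1.00000000e+00]])}
```

View pics/top0.png

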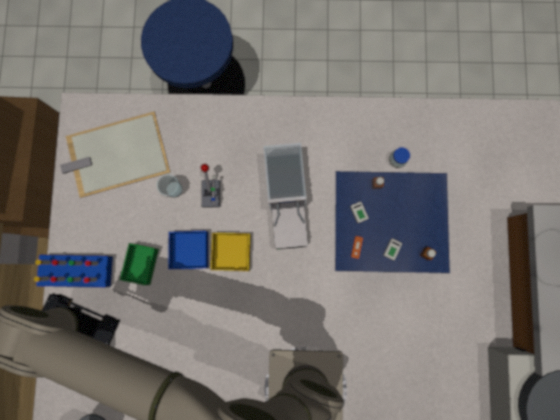

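View pics/side0.png

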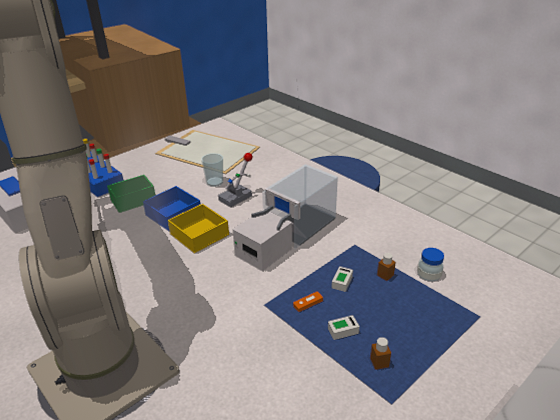

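The top view shows the mat at right, with cartridges near (360,212) and (393,249), a cassette at (357,247), and bottles at (378,182) and (429,253). The intake is at (287,195) with its shelf toward the robot, and the lever at (211,190) leans towards +x. The side view agrees: 2 cartridges, 1 cassette, 2 bottles. Next I move the wrist camera over the lever and intake.

```bash
python3 -m jog '[[0,0,-1,0,0,-0.75,-1],[0,0,-1,0,0,-0.75,-1],[0,0,-1,0,0,-0.75,-1],[0,0,-1,0,0,-0.75,-1],[0,0,-1,0,0,-0.75,-1],[0,0,-1,0,0,-0.75,-1]]'
python3 -m jog '[[-1,-1,0,0,0,0,-1],[-1,-1,0,0,0,0,-1],[-1,-1,0,0,0,0,-1],[-1,-1,0,0,0,0,-1],[-1,-1,0,0,0,0,-1],[-1,-1,0,0,0,0,-1],[-1,-1,0,0,0,0,-1]]'
python3 -m jog '[[-0.6,-1,0,0,0,0,-1],[-0.6,-1,0,0,0,0,-1],[-0.6,-1,0,0,0,0,-1],[-0.6,-1,0,0,0,0,-1],[-0.6,-1,0,0,0,0,-1],[-0.6,-1,0,0,0,0,-1],[-0.6,-1,0,0,0,0,-1]]'
cat >> h.py <<'E'
def spots(c,names):
    r.snapshot(c)
    for n in names: print(c,n,[(np.round(d['location'],3).tolist(),round(d['score'],2)) for d in r.spot_in(c,n) if d['score']>.3])
def st():
    o=r.get_obs();y=R.from_rotvec(o['tcp_rot']).as_matrix();print('t',round(o['t'],1),'pos',np.round(o['eef_pos'],4),'yaw_y',round(np.degrees(np.arctan2(y[1,1],y[0,1])),1),'z',np.round(y[:,2],3),'w',round(o['width'],4),'F',np.round(o['force'],1),'g',round(o['grasp_force'],1),'q7',round(o['qpos'][6],2));return o
def go(x=None,y=None,z=None,yaw=None):
    "print rows units: yaw = wanted azimuth of tool y, deg"
    o=r.get_obs();M=R.from_rotvec(o['tcp_rot']).as_matrix();p=o['eef_pos']
    t=np.array([p[i] if v is None else v for i,v in enumerate((x,y,z))])
    u=M.T@(t-p)/.15
    w=np.zeros(3)
    if yaw is not None:
        a=np.radians(yaw);yy=np.array([np.cos(a),np.sin(a),0]);zz=np.array([0,0,-1.]);T=np.c_[np.cross(yy,zz),yy,zz]
        w=R.from_matrix(M.T@T).as_rotvec()/.5
    print('go',np.round(u,3),np.round(w,3))
E
python3 - <<'E'
from h import *
o=st();save('wrist','w1')
spots('wrist',['selector_base','selector_tip','glass_bin','plastic_bin','intake','flap'])
E
```

```text
t: 2.1
eef_pos: [0.2295, 0.5819, 0.3742]
tcp_rot: [0.002, 3.141, 0.005]
force: [-0.1, -0.1, -0.6]
width: 0.0869
grasp_force: 0.0
t: 2.68
eef_pos: [0.3818, 0.4283, 0.3713]
tcp_rot: [-0.011, -3.141, 0.003]
force: [-0.4, 0.3, -0.2]
width: 0.0871
grasp_force: 0.0
t: 3.27
eef_pos: [0.4684, 0.282, 0.3716]
tcp_rot: [-0.001, -3.14, 0.0]
force: [-0.2, 0.8, 0.2]
width: 0.0867
grasp_force: 0.0
t 3.3 pos [0.4684 0.282  0.3716] yaw_y 90.0 z [-0.002 -0.    -1.   ] w 0.0867 F [-0.2  0.8  0.2] g 0.0 q7 0.96
wrist selector_base [([0.601, 0.321, 0.025], 0.85)]
wrist selector_tip [([0.629, 0.315, 0.063], 0.56), ([0.42, 0.388, 0.005], 0.44)]
wrist glass_bin [([0.414, 0.244, 0.001], 0.88)]
wrist plastic_bin [([0.421, 0.389, 0.004], 0.56), ([0.63, 0.317, 0.065], 0.49)]
wrist intake [([0.523, 0.085, 0.09], 0.82)]
wrist flap [([0.572, 0.067, 0.106], 0.63)]
```

View pics/w1.png

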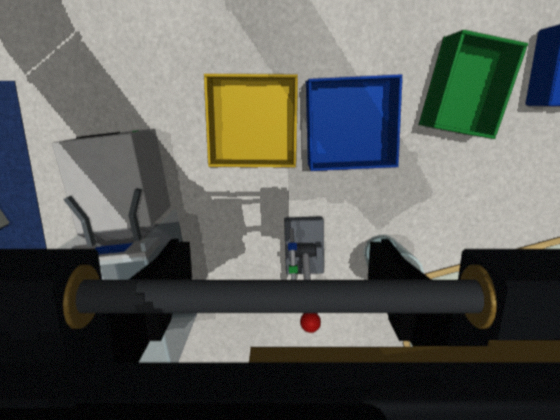

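The wrist view shows the shelf at left (trapezoid 57–170, 130–235, guides at (78,215) and (137,210)) and the bins at (250,120) and (353,122). The lever base is at (304,245), the knob at (311,322), and the green mark at (293,268). Now I work out geometry from the pixels.

```bash
cat >> h.py <<'E'
def tri(rays):
    A=np.zeros((3,3));b=np.zeros(3)
    for c,uv,o in rays:
        m,T=camT(c,o);d=T[:3,:3]@np.array([(uv[0]-m['cx'])/m['fx'],(uv[1]-m['cy'])/m['fy'],1]);d/=np.linalg.norm(d);P=np.eye(3)-np.outer(d,d);A+=P;b+=P@T[:3,3]
    return np.linalg.solve(A,b)
def blobs(im,lo,hi,amin=15):
    h=cv2.cvtColor(im,cv2.COLOR_RGB2HSV);m=cv2.inRange(h,np.array(lo),np.array(hi))
    n,l,s,c=cv2.connectedComponentsWithStats(m)
    return [(c[i].round(1).tolist(),int(s[i,4]),cv2.minAreaRect(np.argwhere(l==i)[:,::-1].astype(np.float32))) for i in range(1,n) if s[i,4]>=amin]
E
python3 - <<'E'
from h import *
im={c:cv2.imread(f'pics/{f}.png')[:,:,::-1].copy() for c,f in(('top','top0'),('side','side0'),('wrist','w1'))}
for c in im: print(c,'red',[(b[0],b[1]) for b in blobs(im[c],(0,150,90),(4,255,255),12)],[(b[0],b[1]) for b in blobs(im[c],(175,150,90),(180,255,255),12)])
o=r.get_obs()
print('base corners',[onz('wrist',p,.022,o)[:2].round(4) for p in((285,218),(323,217),(324,272))])
print('knob z.11',onz('wrist',(311,322),.11,o).round(4))
print('tri knob',tri([('wrist',(311,322),o),('side',(248,157),None)]),tri([('top',(205,168),None),('side',(248,157),None)]))
print('shelf near',[onz('wrist',p,.09,o).round(4) for p in((57,142),(154,130))])
print('shelf top cam',[onz('top',p,.09).round(4) for p in((274,246),(307,244))],'roof',[onz('top',p,.142).round(4) for p in((266,148),(304,147),(269,202),(306,201))])
print('yellow',[onz('wrist',p,.05,o).round(4)[:2] for p in((205,74),(297,74),(297,167),(207,167))])
print('blue',[onz('wrist',p,.05,o).round(4)[:2] for p in((305,79),(401,75),(400,166),(309,170))])
E
for n in top side wrist; do :; done
python3 - <<'E'
import cv2
a=cv2.imread('pics/side0.png');b=cv2.imread('pics/top0.png')
import numpy as np
x=cv2.resize(a[140:270,200:350],(600,520),interpolation=cv2.INTER_CUBIC)
cv2.imwrite('pics/crop1.png',x)
y=cv2.resize(b[140:280,320:460],(560,560),interpolation=cv2.INTER_CUBIC)
cv2.imwrite('pics/crop2.png',y)
E
```

```text
top red [([204.5, 167.6], 31)] []
side red [([91.1, 145.5], 15), ([247.6, 156.1], 46), ([105.6, 155.6], 20), ([91.4, 161.5], 14)] []
wrist red [([310.5, 322.9], 246)] []
base corners [array([0.5649, 0.2886]), array([0.5633, 0.3455]), array([0.6539, 0.35  ])]
knob z.11 [0.6841 0.3229 0.11  ]
tri knob [0.67696867 0.32248101 0.11786011] [0.67228125 0.31993146 0.11941829]
shelf near [array([0.4441, 0.0077, 0.09  ]), array([0.4297, 0.128 , 0.09  ])]
shelf top cam [array([0.4379, 0.1044, 0.09  ]), array([0.4458, 0.0036, 0.09  ])] roof [array([0.7315, 0.1333, 0.142 ]), array([0.7364, 0.0181, 0.142 ]), array([0.5662, 0.1203, 0.142 ]), array([0.571, 0.01 , 0.142])]
yellow [array([0.3629, 0.1858]), array([0.363 , 0.3027]), array([0.4825, 0.3042]), array([0.4824, 0.1817])]
blue [array([0.3691, 0.313 ]), array([0.3643, 0.435 ]), array([0.4813, 0.4444]), array([0.4867, 0.3207])]
```

View pics/crop1.png

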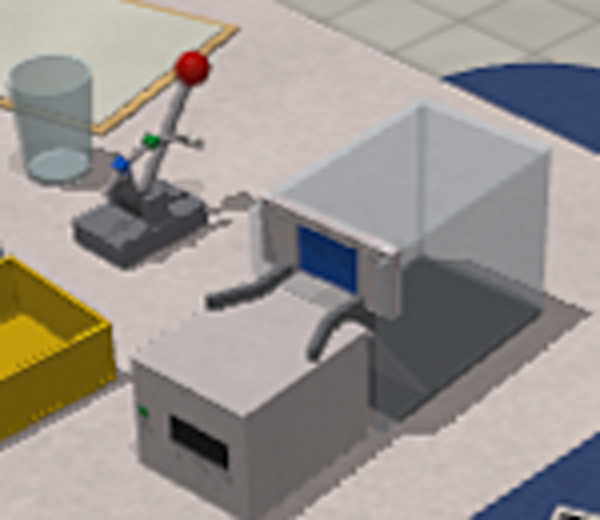

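The crop confirms it: the lever leans away (+x), the green mark sits on the arc at top, the flap faces -x, and the shelf is towards the robot. Pivot ≈ (0.609, 0.319). Next I push the knob upright from the far side with closed fingers.

```bash
python3 -m jog '[[-1,0.267,0,0,0,0,1],[-1,0.267,0,0,0,0,1],[-1,0.267,0,0,0,0,1],[-1,0.267,0,0,0,0,1],[-1,0.267,0,0,0,0,1],[-1,0.267,0,0,0,0,1],[-1,0.267,0,0,0,0,1]]' | head -2
python3 -m jog '[[-0.744,0,0,0,0,0,1],[-0.744,0,0,0,0,0,1],[-0.744,0,0,0,0,0,1],[-0.744,0,0,0,0,0,1],[-0.744,0,0,0,0,0,1],[-0.744,0,0,0,0,0,1],[-0.744,0,0,0,0,0,1],[-0.744,0,0.5,0,0,0,1],[-0.744,0,0.9,0,0,0,1],[-0.744,0,0.9,0,0,0,1],[-0.744,0,0.9,0,0,0,1],[-0.744,0,0.9,0,0,0,1]]' | head -2
python3 -m jog '[[0,0,0.3,0,0,0,1],[0,0,0.6,0,0,0,1],[0,0,0.87,0,0,0,1],[0,0,0.87,0,0,0,1],[0,0,0.87,0,0,0,1],[0,0,0.87,0,0,0,1]]'
python3 - <<'E'
from h import *
st();save('side','s2');save('wrist','w2');go(.6325,.319,.105,90)
im=cv2.imread('pics/s2.png');cv2.imwrite('pics/s2c.png',cv2.resize(im[100:280,150:390],(720,540),interpolation=cv2.INTER_CUBIC))
E
```

```text
t: 4.25
eef_pos: [0.6189, 0.3213, 0.3725]
t: 5.25
eef_pos: [0.7274, 0.3212, 0.2341]
t: 5.75
eef_pos: [0.732, 0.322, 0.1117]
tcp_rot: [0.0, 3.137, 0.004]
force: [0.7, 0.6, 1.0]
width: 0.0005
grasp_force: 0.0
t 5.8 pos [0.732  0.322  0.1117] yaw_y 90.0 z [ 0.004  0.002 -1.   ] w 0.0005 F [0.7 0.6 1. ] g 0.0 q7 1.16
go [ 0.668 -0.021  0.045] [ 0.006  0.012 -0.001]
```

View pics/s2c.png

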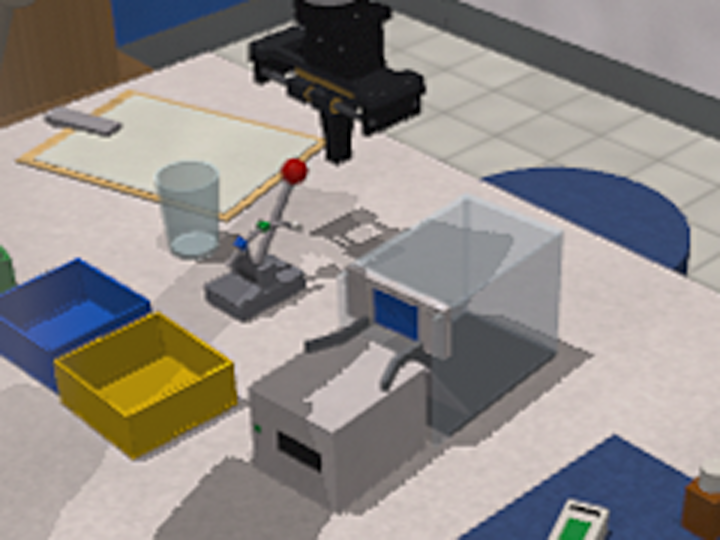

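The closed fingers hang behind the red knob (crop 293,170) and line up with it. Pushing.

```bash
python3 -m jog '[[0.1,-0.003,0.04,0,0,0,1],[0.2,-0.006,0.04,0,0,0,1],[0.27,-0.01,0.04,0,0,0,1],[0.34,-0.01,0.04,0,0,0,1],[0.41,-0.013,0.04,0,0,0,1],[0.47,-0.015,0.04,0,0,0,1],[0.53,-0.018,0.04,0,0,0,1],[0.58,-0.02,0.04,0,0,0,1],[0.62,-0.02,0.04,0,0,0,1],[0.65,-0.02,0.04,0,0,0,1],[0.665,-0.02,0.04,0,0,0,1],[0.665,-0.02,0.04,0,0,0,1]]'
python3 - <<'E'
from h import *
o=st();a=save('side','s3');b=save('top','t3')
for c,im in(('side',a),('top',b)):print(c,[(x[0],x[1]) for x in blobs(im,(0,150,90),(4,255,255),8)], proj(c,(.609,.319,.14)))
E
```

```text
t: 6.85
eef_pos: [0.6309, 0.3184, 0.1015]
tcp_rot: [0.001, 3.141, 0.001]
force: [0.4, 1.0, 1.2]
width: 0.0003
grasp_force: 0.3
t 6.8 pos [0.6309 0.3184 0.1015] yaw_y 90.0 z [ 0.  0. -1.] w 0.0003 F [0.4 1.  1.2] g 0.3 q7 1.1
side [([230.9, 158.8], 50)] [231.1587177  158.24619853]
top [] [203.34260698 186.89804646]
```

```bash
python3 -m jog '[[-0.2,0,0,0,0,0,1],[-0.2,0,0,0,0,0,1],[-0.2,0,-0.3,0,0,0,1],[-0.2,0,-0.6,0,0,0,1],[-0.2,0,-0.9,0,0,0,1],[-0.2,0,-1,0,0,0,1],[-0.2,0,-1,0,0,0,1]]' |head -2
python3 - <<'E'
from h import *
b=save('top','t4');a=save('side','s4')
for c,im in(('side',a),('top',b)):print(c,[(x[0],x[1]) for x in blobs(im,(0,150,90),(4,255,255),8)], proj(c,(.609,.319,.14)))
E
python3 -m jog '[[0.5,-1,-0.8,0,0,0,-1],[0.5,-1,-0.8,0,0,0,-1],[0.5,-1,-0.8,0,0,0,-1],[0.5,-1,-0.8,0,0,0,-1],[0.5,-1,-0.8,0,0,0,-1],[0.5,-1,-0.8,0,0,0,-1],[0.5,-1,-0.8,0,0,0,-1]]' |head -2
python3 -m jog '[[0.5,-1,0,0,0,0,-1],[0.5,-1,0,0,0,0,-1],[0.5,-1,0,0,0,0,-1],[0.5,-1,0,0,0,0,-1],[0.5,-1,0,0,0,0,-1],[0.5,-1,0,0,0,0,-1]]' |head -2
python3 -m jog '[[0.27,-1,0,0,0,0,-1],[0.27,-1,0,0,0,0,-1],[0.27,-1,0,0,0,0,-1],[0.27,-1,0,0,0,0,-1],[0.27,-1,0,0,0,0,-1],[0.27,-1,0,0,0,0,-1]]' |head -2
python3 -m jog '[[0,-0.8,0,0,0,0,-1],[0,-0.8,0,0,0,0,-1],[0,-0.8,0,0,0,0,-1],[0,-0.8,0,0,0,0,-1],[0,-0.8,0,0,0,0,-1],[0,-0.8,0,0,0,0,-1],[0,-0.8,0,0,0,0,-1]]' |head -2
python3 - <<'E'
from h import *
st();save('wrist','w5');spots('wrist',['cartridge1','cassette1','bottle1','reagent_jar'])
E
```

```text
t: 7.53
eef_pos: [0.6633, 0.3186, 0.2586]
side [([230.6, 158.3], 47)] [231.1587177  158.24619853]
top [] [203.34260698 186.89804646]
t: 8.22
eef_pos: [0.5859, 0.1662, 0.3718]
t: 8.72
eef_pos: [0.5101, 0.0168, 0.3696]
t: 9.22
eef_pos: [0.4704, -0.1316, 0.3696]
t: 9.8
eef_pos: [0.4714, -0.2492, 0.3702]
t 9.8 pos [ 0.4714 -0.2492  0.3702] yaw_y 90.2 z [-0.001  0.001 -1.   ] w 0.0866 F [ 0.6 -0.3  0.5] g 0.0 q7 2.02
wrist cartridge1 [([0.55, -0.167, 0.022], 0.87), ([0.406, -0.292, 0.025], 0.62)]
wrist cassette1 [([0.441, -0.164, 0.015], 0.87), ([0.507, 0.037, 0.088], 0.31)]
wrist bottle1 [([0.42, -0.376, 0.048], 0.86), ([0.637, -0.23, 0.039], 0.61), ([0.405, -0.29, 0.025], 0.61)]
wrist reagent_jar [([0.728, -0.297, 0.067], 0.72)]
```

View pics/w5.png

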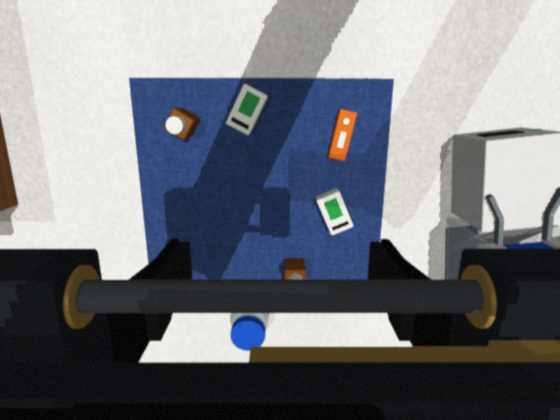

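Mat view: cartridges at (334,212) and (247,109), the latter already knocked since the first picture. Cassette at (343,135), bottles at (180,124) and (294,272), jar (248,325), and the shelf at right. Now I fit rectangles.

```bash
cat >> h.py <<'E'
def fit(im,o,zt,box,cam='wrist'):
    "non-blue blobs inside pixel box -> world rect on plane zt"
    x0,y0,x1,y1=box;h=cv2.cvtColor(im,cv2.COLOR_RGB2HSV)
    m=(~((h[:,:,0]>95)&(h[:,:,0]<130)&(h[:,:,1]>90))).astype(np.uint8);k=np.zeros_like(m);k[y0:y1,x0:x1]=m[y0:y1,x0:x1]
    k=cv2.morphologyEx(k,cv2.MORPH_OPEN,np.ones((3,3)))
    n,l,s,c=cv2.connectedComponentsWithStats(k);i=1+np.argmax(s[1:,4])
    P=np.array([onz(cam,p[::-1],zt,o)[:2] for p in np.argwhere(l==i)],np.float32)
    rc=cv2.minAreaRect(P*1000);w,hh=rc[1];a=rc[2]+(0 if w>=hh else 90)
    print('ctr',np.round(np.array(rc[0])/1000,4),'LxW',np.round(sorted(rc[1])[::-1],1),'long axis deg',round(((a+90)%180)-90,1),'px',c[i].round(0))
E
python3 - <<'E'
from h import *
o=r.get_obs();im=cv2.imread('pics/w5.png')[:,:,::-1].copy()
fit(im,o,.0255,(305,180,365,243));fit(im,o,.0255,(220,82,275,142));fit(im,o,.0155,(320,100,365,168));fit(im,o,.0675,(160,102,205,145))
print([onz('wrist',p,.0675,o).round(4) for p in((174,125),)])
print('shelf',[onz('wrist',p,.09,o).round(4)[:2] for p in((455,138),(541,130))],'guide ends', [onz('wrist',p,.1,o).round(4)[:2] for p in((489,197),(548,193))])
E
```

```text
ctr [ 0.5552 -0.1719] LxW [68.  38.6] long axis deg 24.0 px [334. 211.]
ctr [ 0.4089 -0.2979] LxW [62.4 38.7] long axis deg -27.1 px [246. 109.]Traceback (most recent call last):
  File "<stdin>", line 3, in <module>
  File "h.py", line 46, in fit
    P=np.array([onz(cam,p[::-1],zt,o)[:2] for p in np.argwhere(l==i)],np.float32)
                ~~~^^^^^^^^^^^^^^^^^^
  File "h.py", line 15, in onz
    m,T=camT(cam,obs);d=T[:3,:3]@np.array([(uv[0]-m['cx'])/m['fx'],(uv[1]-m['cy'])/m['fy'],1]);return T[:3,3]+d*(z-T[2,3])/d[2]
        ~~~~^^^^^^^^^
  File "h.py", line 7, in camT
    m=r.camera_model(cam)
ValueError: time passes only in moves, steps and waits
```

```bash
sed -i 's/^    m=r.camera_model(cam)/    m=CM.setdefault(cam,None) or CM.__setitem__(cam,r.camera_model(cam)) or CM[cam]/; s/^from rig import r/from rig import r\nCM={}/' h.py
python3 - <<'E'
from h import *
o=r.get_obs();im=cv2.imread('pics/w5.png')[:,:,::-1].copy()
fit(im,o,.0155,(320,100,365,168));fit(im,o,.0675,(160,102,205,145))
print([onz('wrist',p,.0675,o).round(4) for p in((174,125),)])
print('shelf',[onz('wrist',p,.09,o).round(4)[:2] for p in((455,138),(541,130))],'guide ends', [onz('wrist',p,.1,o).round(4)[:2] for p in((489,197),(548,193))])
E
```

```text
ctr [ 0.4442 -0.1641] LxW [72.7 28.8] long axis deg -11.6 px [342. 134.]
ctr [ 0.4246 -0.3768] LxW [37.8 37.5] long axis deg 59.0 px [181. 123.]
[array([ 0.4267, -0.3862,  0.0675])]
shelf [array([ 0.4411, -0.0387]), array([0.4316, 0.0643])] guide ends [array([0.5129, 0.0086]), array([0.5078, 0.0811])]
```

```bash
python3 -m jog '[[-0.565,0.54,0.5,0,0,-0.2,-1],[-0.565,0.54,0.8,0,0,-0.4,-1],[-0.565,0.54,1,0,0,-0.6,-1],[-0.565,0.54,1,0,0,-0.84,-1],[-0.565,0.54,1,0,0,-0.84,-1],[-0.565,0.54,1,0,0,-0.84,-1],[-0.565,0.54,1,0,0,-0.84,-1],[-0.565,0.54,1,0,0,-0.84,-1]]' |head -2
python3 - <<'E'
from h import *
o=st();im=save('wrist','w6');spots('wrist',['cartridge1']);go(.556,-.168,.1,114)
E
```

```text
t: 10.77
eef_pos: [0.555, -0.172, 0.2228]
t 10.8 pos [ 0.555  -0.172   0.2228] yaw_y 113.9 z [ 0.002 -0.001 -1.   ] w 0.0869 F [-0.8 -0.5  0. ] g 0.0 q7 2.3
wrist cartridge1 [([0.55, -0.167, 0.027], 0.96), ([0.432, -0.292, 0.022], 0.7)]
go [-0.014  0.024  0.82 ] [-0.003  0.005 -0.003]
```

View pics/w6.png

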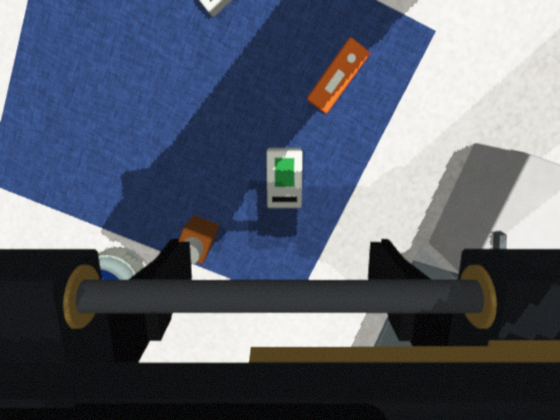

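The cartridge lies square between the fingers at (284,178), with the yaw right. I refine its centre from this view and descend.

Run:
```python
from h import *
o=r.get_obs();P=np.array([onz('wrist',p,.0255,o) for p in((268,149),(301,149),(301,207),(268,207))]);print(P.round(4),P.mean(0))
c=P.mean(0);go(c[0],c[1],.006,114)
```

```text
[[ 0.5359 -0.1955  0.0255]
 [ 0.5226 -0.1655  0.0255]
 [ 0.5774 -0.1401  0.0255]
 [ 0.5913 -0.1716  0.0255]] [ 0.55681267 -0.16818608  0.0255    ]
go [-0.017  0.021  1.447] [-0.003  0.005 -0.003]
```

```bash
python3 -m jog '[[-0.017,0.021,0.3,0,0,0,-0.4],[-0.017,0.021,0.6,0,0,0,-0.4],[-0.017,0.021,0.8,0,0,0,-0.4],[-0.017,0.021,1,0,0,0,-0.4],[-0.017,0.021,1,0,0,0,-0.4],[-0.017,0.021,1,0,0,0,-0.4]]'|head -2
python3 -m jog '[[0,0,0.2,0,0,0,-0.4],[0,0,0.35,0,0,0,-0.4],[0,0,0.44,0,0,0,-0.4],[0,0,0.44,0,0,0,-0.4],[0,0,0.44,0,0,0,1],[0,0,0.44,0,0,0,1],[0,0,0.44,0,0,0,1],[0,0,0.44,0,0,0,1],[0,0,0.44,0,0,0,1],[0,0,0.44,0,0,0,1]]'
```

```text
t: 11.42
eef_pos: [0.5556, -0.1674, 0.0715]
t: 12.25
eef_pos: [0.5565, -0.1669, 0.0059]
tcp_rot: [-0.653, 3.072, -0.0]
force: [-1.7, 0.5, 7.2]
width: 0.0359
grasp_force: 30.0
```

```bash
python3 -m jog '[[0,0,-0.1,0,0,0,1],[0,0,-0.3,0,0,0,1],[0,0,-0.5,0,0,0,1],[0,0,-0.75,0,0,0,1],[0,0,-1,0,0,0,1],[0,0,-1,0,0,0,1],[0,0,-1,0,0,0,1]]'|tail -2
python3 -m jog '[[0,0.25,-0.25,0,0,0,1],[0,0.5,-0.5,0,0,0.2,1],[0,0.75,-0.75,0,0,0.4,1],[0,0.9,-1,0,0,0.6,1],[0,1,-1,0,0,0.68,1],[0,1,-1,0,0,0.68,1],[0,1,-1,0,0,0.68,1],[0,1,-1,0,0,0.68,1]]'|tail -2
python3 - <<'E'
from h import *
st();go(.49,.055,.33,94.5)
E
```

```text
width: 0.0356
grasp_force: 30.0
width: 0.0356
grasp_force: 30.0
t 13.5 pos [ 0.4945 -0.0302  0.3036] yaw_y 94.6 z [-0.002 -0.    -1.   ] w 0.0356 F [-0.9 -1.1 -1.7] g 30.0 q7 1.62
go [-0.015  0.569 -0.176] [-0.001 -0.003  0.003]
```

```bash
python3 -m jog '[[0,0.25,-0.17,0,0,0,1],[0,0.5,-0.17,0,0,0,1],[0,0.57,-0.17,0,0,0,1],[0,0.57,-0.17,0,0,0,1],[0,0.57,-0.17,0,0,0,1],[0,0.57,-0.17,0,0,0,1]]'|tail -2
python3 - <<'E'
from h import *
st();save('wrist','w7');spots('wrist',['flap','intake','gate_sill'])
E
```

```text
width: 0.0357
grasp_force: 30.0
t 14.0 pos [0.4881 0.0535 0.329 ] yaw_y 94.4 z [-0.002 -0.001 -1.   ] w 0.0357 F [ 0.2 -0.2  0.2] g 30.0 q7 1.44
wrist flap []
wrist intake []
wrist gate_sill [([0.488, 0.067, 0.088], 0.6), ([0.606, 0.418, 0.033], 0.51)]
```

View pics/w7.png

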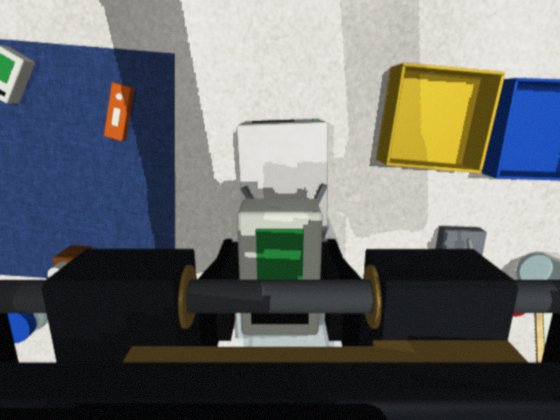

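The carried cartridge fills the centre. The shelf front edge runs (238,124)–(326,122), with guide tips at (245,187) and (323,185).

Run:
```python
from h import *
o=r.get_obs();a,b,g,h=[onz('wrist',p,z,o) for p,z in(((238,124.5),.09),((326,122.5),.09),((245,187),.1),((323,185),.1))]
print(a,b,(a+b)/2,np.degrees(np.arctan2(b[0]-a[0],b[1]-a[1])));print(g,h,(g+h)/2)
im=cv2.imread('pics/w7.png');cv2.imwrite('pics/w7c.png',cv2.resize(im[110:210,225:345],(720,600),interpolation=cv2.INTER_CUBIC))
# model test: gate at G yaw
for G,yw in(((.578,.064),4.5),((.574,.064),4.5)):
    c,s=np.cos(np.radians(yw)),np.sin(np.radians(yw))
    f=lambda x,y,z:(G[0]+c*x-s*y,G[1]+s*x+c*y,z)
    for q in((-.14,.05,.09),(-.14,-.05,.09),(-.005,.057,.142),(-.005,-.057,.142),(.165,.057,.142),(.165,-.057,.142)):
        print(q,'top',proj('top',f(*q)).round(1),'side',proj('side',f(*q)).round(1))
```

```text
[0.44358879 0.00388163 0.09      ] [0.43407303 0.09974951 0.09      ] [0.43883091 0.05181557 0.09      ] -5.66856022799679
[0.51078749 0.01587543 0.1       ] [0.50180633 0.10274792 0.1       ] [0.50629691 0.05931168 0.1       ]
(-0.14, 0.05, 0.09) top [274.5 247.1] side [232.  227.2]
(-0.14, -0.05, 0.09) top [307.1 245.1] side [260. 243.]
(-0.005, 0.057, 0.142) top [269.  201.2] side [265.7 187.9]
(-0.005, -0.057, 0.142) top [307.1 198.9] side [298.1 203.3]
(0.165, 0.057, 0.142) top [265.9 145.9] side [306.7 164.1]
(0.165, -0.057, 0.142) top [303.4 143.6] side [338.6 177.3]
(-0.14, 0.05, 0.09) top [274.5 248.4] side [230.8 227.9]
(-0.14, -0.05, 0.09) top [307.1 246.5] side [258.7 243.7]
(-0.005, 0.057, 0.142) top [269.  202.5] side [264.6 188.5]
(-0.005, -0.057, 0.142) top [307.1 200.2] side [297.  203.9]
(0.165, 0.057, 0.142) top [265.9 147.2] side [305.7 164.6]
(0.165, -0.057, 0.142) top [303.3 144.9] side [337.6 177.9]
```

View pics/w7c.png

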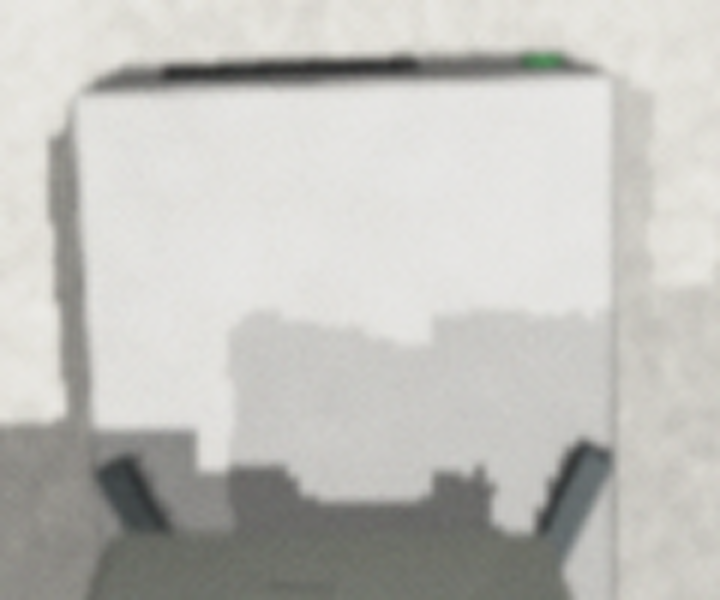

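Run:
```python
from h import *
go(.477,.0553,.14,95)
```

```text
go [0.073 0.011 1.269] [-0.    -0.001 -0.019]
```

```bash
python3 -m jog '[[0.073,0.011,0.25,0,0,-0.02,1],[0.073,0.011,0.5,0,0,-0.02,1],[0.073,0.011,0.75,0,0,-0.02,1],[0.073,0.011,1,0,0,-0.02,1],[0.073,0.011,1,0,0,-0.02,1],[0.073,0.011,1,0,0,-0.02,1],[0.073,0.011,1,0,0,-0.02,1]]'|tail -2
python3 - <<'E'
from h import *
st();go(.477,.0553,.096,95)
E
```

```text
width: 0.0358
grasp_force: 30.0
t 14.8 pos [0.4782 0.0561 0.1828] yaw_y 95.1 z [ 0.002  0.001 -1.   ] w 0.0358 F [ 1.   0.3 -0.1] g 30.0 q7 1.46
go [ 0.01  -0.005  0.579] [0.001 0.005 0.003]
```

```bash
python3 -m jog '[[0.01,0,0.2,0,0,0,1],[0.01,0,0.35,0,0,0,1],[0.01,0,0.47,0,0,0,1],[0.01,0,0.54,0,0,0,1],[0.01,0,0.575,0,0,0,1],[0.01,0,0.575,0,0,0,1],[0.01,0,0.575,0,0,0,1],[0.01,0,0.575,0,0,0,-0.4],[0.01,0,0.575,0,0,0,-0.4],[0.01,0,0.575,0,0,0,-0.4]]'
python3 -m jog '[[0,0,-0.1,0,0,0,-0.4],[0,0,-0.3,0,0,0,-0.4],[0,0,-0.5,0,0,0,-0.4],[0,0,-0.5,0,0,0,-0.4],[0,0,-0.5,0,0,0,1],[0,0,-0.5,0,0,0,1]]'|head -2
python3 - <<'E'
from h import *
st();a=save('wrist','w8')
c,s=np.cos(np.radians(5)),np.sin(np.radians(5));G=(.577,.064)
go(G[0]-.165*c,G[1]-.165*s,.16,95);go(z=.1)
spots('top',['cartridge1']);im=a;cv2.imwrite('pics/w8c.png',cv2.resize(im[60:260,180:400,::-1],(660,600),interpolation=cv2.INTER_CUBIC))
E
```

```text
t: 15.67
eef_pos: [0.4761, 0.0562, 0.0951]
tcp_rot: [-0.14, 3.137, 0.001]
force: [-0.3, -0.0, -0.8]
width: 0.0482
grasp_force: 0.0
t: 16.17
eef_pos: [0.4754, 0.056, 0.1691]
t 16.2 pos [0.4754 0.056  0.1691] yaw_y 95.1 z [ 0.  0. -1.] w 0.0539 F [-0.8  0.9 -0.6] g 0.0 q7 1.46
go [ 0.418 -0.005  0.058] [-0.    -0.002  0.004]
go [-0.     0.     0.457] [0. 0. 0.]
top cartridge1 [([0.409, -0.294, 0.028], 0.72), ([0.421, 0.383, 0.003], 0.62), ([0.624, 0.45, 0.051], 0.58)]
```

View pics/w8c.png

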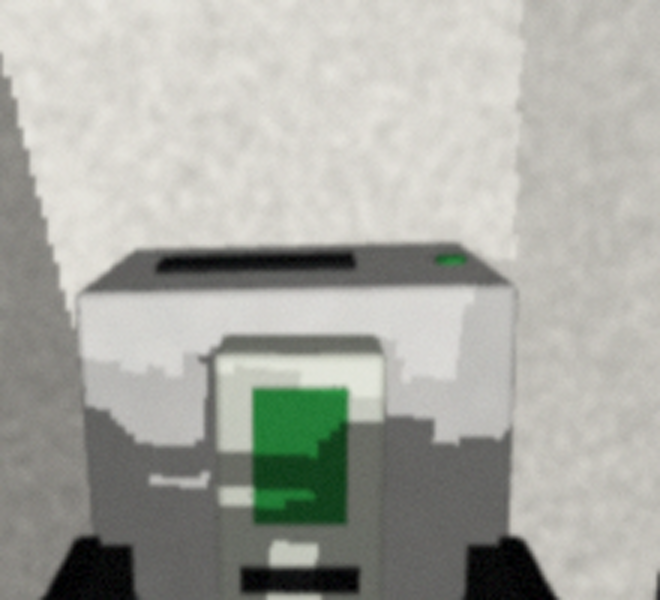

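The cartridge lies square and centred on the shelf (crop mid 300 against shelf mid 297). Moving behind it, then pushing.

```bash
python3 -m jog '[[0.2,-0.005,0,0,0,0,1],[0.418,-0.005,0,0,0,0,1],[0.418,-0.005,0,0,0,0,1],[0.418,-0.005,0.2,0,0,0,1],[0.418,-0.005,0.4,0,0,0,1],[0.418,-0.005,0.485,0,0,0,1],[0.418,-0.005,0.485,0,0,0,1],[0.418,-0.005,0.485,0,0,0,1],[0.418,-0.005,0.485,0,0,0,1]]'
python3 - <<'E'
from h import *
st()
c,s=np.cos(np.radians(5)),np.sin(np.radians(5));G=(.577,.064)
go(G[0]-.0235*c,G[1]-.0235*s,.096,95)
E
```

```text
t: 17.07
eef_pos: [0.4137, 0.0498, 0.0973]
tcp_rot: [-0.14, 3.138, 0.0]
force: [0.1, 0.0, -0.6]
width: 0.0003
grasp_force: 0.0
t 17.1 pos [0.4137 0.0498 0.0973] yaw_y 95.1 z [ 0.001  0.    -1.   ] w 0.0003 F [ 0.1  0.  -0.6] g 0.0 q7 1.43
go [-0.936 -0.002  0.009] [0.    0.001 0.004]
```

```bash
python3 -m jog '[[-0.1,0,0.005,0,0,0,1],[-0.18,0,0.005,0,0,0,1],[-0.26,0,0.005,0,0,0,1],[-0.34,0,0.005,0,0,0,1],[-0.42,0,0.005,0,0,0,1],[-0.5,0,0.005,0,0,0,1],[-0.58,0,0.005,0,0,0,1],[-0.66,0,0.005,0,0,0,1],[-0.74,0,0.005,0,0,0,1],[-0.82,0,0.005,0,0,0,1],[-0.9,0,0.005,0,0,0,1],[-0.93,0,0.005,0,0,0,1]]'
python3 -m jog '[[0,0,0,0,0,0,1],[0,0,0,0,0,0,1],[0,0,0,0,0,0,1]]'
python3 - <<'E'
from h import *
st();a=save('side','s9');spots('side',['cartridge1','flap']);cv2.imwrite('pics/s9c.png',cv2.resize(a[140:270,200:370,::-1],(680,520),interpolation=cv2.INTER_CUBIC))
E
```

```text
t: 18.07
eef_pos: [0.5541, 0.0626, 0.0971]
tcp_rot: [-0.14, 3.136, 0.001]
force: [-0.1, -0.1, 0.3]
width: 0.0002
grasp_force: 0.0
t: 18.32
eef_pos: [0.5517, 0.0621, 0.0961]
tcp_rot: [-0.14, 3.138, 0.0]
force: [-0.2, -0.2, 0.3]
width: 0.0007
grasp_force: 0.0
t 18.3 pos [0.5517 0.0621 0.0961] yaw_y 95.1 z [ 0.  0. -1.] w 0.0007 F [-0.2 -0.2  0.3] g 0.0 q7 1.55
side cartridge1 [([0.4, -0.296, 0.025], 0.93)]
side flap []
```

View pics/s9c.png

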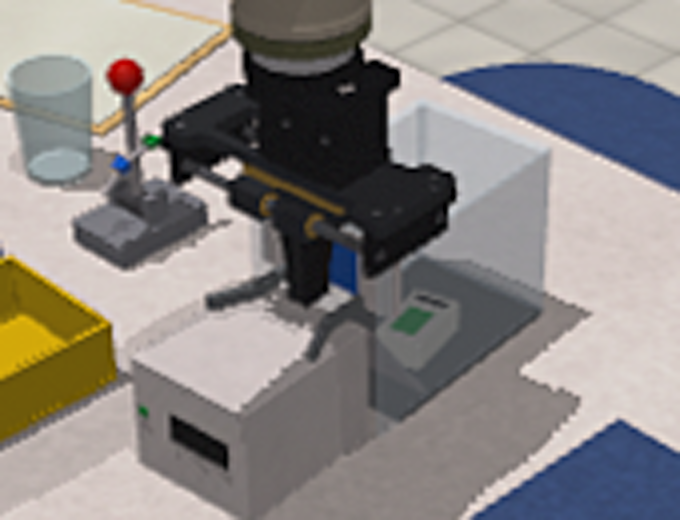

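Cartridge 1 is in the bay (crop 420,320) and the lever stands upright. Now the second cartridge.

```bash
python3 -m jog '[[0.15,0,0,0,0,0,1],[0.3,0,-0.25,0,0,0,1],[0.3,0,-0.5,0,0,0,1],[0.3,0,-0.75,0,0,0,1],[0.3,0,-1,0,0,0,1],[0.3,0,-1,0,0,0,1],[0.3,0,-1,0,0,0,1]]'|head -2
python3 -m jog '[[0.35,-1,0,0,0,0.25,-0.4],[0.35,-1,0,0,0,0.5,-0.4],[0.35,-1,0,0,0,0.75,-0.4],[0.35,-1,0,0,0,1,-0.4],[0.35,-1,0,0,0,1,-0.4],[0.35,-1,0,0,0,1,-0.4],[0.35,-1,0,0,0,1,-0.4]]'|head -2
python3 - <<'E'
from h import *
st();spots('side',['flap','cartridge1']);go(.409,-.297,.23,63)
E
```

```text
t: 19.1
eef_pos: [0.5082, 0.0583, 0.2481]
t: 19.68
eef_pos: [0.468, -0.0953, 0.2449]
t 19.7 pos [ 0.468  -0.0953  0.2449] yaw_y 66.6 z [-0.001  0.    -1.   ] w 0.0394 F [-0.6  0.8  0.1] g 0.0 q7 1.26
side flap [([0.551, 0.023, 0.082], 0.54), ([0.371, 0.51, 0.033], 0.43)]
side cartridge1 [([0.403, -0.3, 0.023], 0.71), ([0.61, 0.421, 0.067], 0.63)]
go [-0.171 -1.395  0.102] [-0.001 -0.002  0.127]
```

```bash
python3 -m jog '[[-0.1,-1,0.1,0,0,0.12,-0.4],[-0.1,-1,0.1,0,0,0.12,-0.4],[-0.1,-1,0.1,0,0,0.12,-0.4],[-0.1,-1,0.1,0,0,0.12,-0.4],[-0.1,-1,0.1,0,0,0.12,-0.4],[-0.1,-1,0.1,0,0,0.12,-0.4]]'|head -2
python3 -m jog '[[-0.04,-0.4,0,0,0,0,-0.4],[-0.04,-0.4,0,0,0,0,-0.4],[-0.04,-0.4,0,0,0,0,-0.4],[-0.04,-0.4,0,0,0,0,-0.4],[-0.04,-0.4,0,0,0,0,-0.4]]'|head -2
cat >> h.py <<'E'
def topface(im,o,zt,lo,hi,amin=60):
    for b in blobs(im,lo,hi,amin):
        P=np.array([onz('wrist',q,zt,o)[:2] for q in cv2.boxPoints(b[2])])
        e=[np.linalg.norm(P[1]-P[0]),np.linalg.norm(P[2]-P[1])];v=(P[1]-P[0]) if e[0]>e[1] else (P[2]-P[1])
        print('px',b[0],b[1],'ctr',P.mean(0).round(4),'LxW',np.round(sorted(e)[::-1],4),'long',round((np.degrees(np.arctan2(v[1],v[0]))+90)%180-90,1))
E
python3 - <<'E'
from h import *
o=st();a=save('wrist','w10');spots('wrist',['cartridge1'])
topface(a,o,.0255,(45,100,30),(80,255,255));fit(a,o,.0255,(225,110,345,235))
E
```

```text
t: 20.33
eef_pos: [0.422, -0.24, 0.2305]
t: 20.75
eef_pos: [0.4015, -0.2938, 0.2305]
t 20.8 pos [ 0.4015 -0.2938  0.2305] yaw_y 63.2 z [-0.     0.001 -1.   ] w 0.0609 F [0.4 0.4 0.5] g 0.0 q7 1.67
wrist cartridge1 [([0.401, -0.29, 0.025], 0.63)]
px [281.5, 173.9] 486 ctr [ 0.4021 -0.2924] LxW [0.0285 0.0175] long -26.4
ctr [ 0.3639 -0.2826] LxW [99.1 50.7] long axis deg 63.1 px [259. 127.]
```

View pics/w10.png

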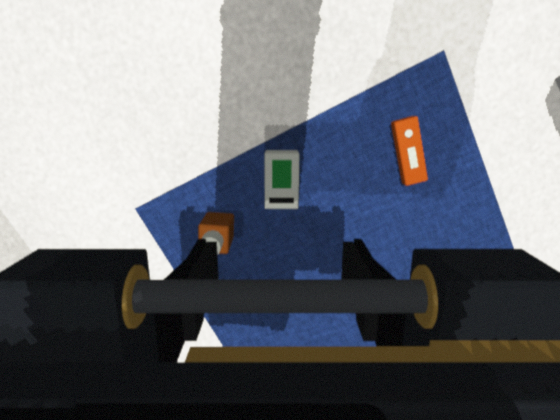

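Cartridge 2 sits square under the gripper at (282,180); the bottle at (215,232) is clear of the fingers. Grasping.

Run:
```python
from h import *
o=r.get_obs();P=np.array([onz('wrist',p,.0255,o) for p in((266,151),(298,151),(298,208),(266,208))]);c=P.mean(0);print(c,np.linalg.norm(P[1]-P[2]))
go(c[0],c[1],.006,63.2)
```

```text
[ 0.40830632 -0.29554755  0.0255    ] 0.060700164305966725
go [-0.046  0.013  1.498] [ 0.001 -0.    -0.001]
```

```bash
python3 -m jog '[[-0.046,0.013,0.3,0,0,0,-0.4],[-0.046,0.013,0.6,0,0,0,-0.4],[-0.046,0.013,0.8,0,0,0,-0.4],[-0.046,0.013,1,0,0,0,-0.4],[-0.046,0.013,1,0,0,0,-0.4],[-0.046,0.013,1,0,0,0,-0.4]]'|head -2
python3 -m jog '[[0,0,0.2,0,0,0,-0.4],[0,0,0.35,0,0,0,-0.4],[0,0,0.49,0,0,0,-0.4],[0,0,0.49,0,0,0,-0.4],[0,0,0.49,0,0,0,1],[0,0,0.49,0,0,0,1],[0,0,0.49,0,0,0,1],[0,0,0.49,0,0,0,1],[0,0,0.49,0,0,0,1]]'
python3 -m jog '[[0,0,-0.1,0,0,0,1],[0,0,-0.3,0,0,0,1],[0,0,-0.5,0,0,0,1],[0,0,-0.75,0,0,0,1],[0,0,-1,0,0,0,1],[0,0,-1,0,0,0,1],[0,0,-1,0,0,0,1]]'
python3 -m jog '[[0,0.25,-0.2,0,0,-0.2,1],[0,0.5,-0.4,0,0,-0.4,1],[0,0.75,-0.5,0,0,-0.6,1],[0,1,-0.5,0,0,-0.8,1],[0,1,-0.5,0,0,-1,1],[0,1,-0.5,0,0,-1,1],[0,1,-0.5,0,0,-1,1]]'|tail -2
python3 - <<'E'
from h import *
st();go(.477,.0553,.23,95)
E
```

```text
t: 21.4
eef_pos: [0.407, -0.2963, 0.0804]
t: 22.15
eef_pos: [0.4082, -0.2972, 0.0083]
tcp_rot: [0.732, 3.053, 0.0]
force: [1.2, 0.1, 10.1]
width: 0.0357
grasp_force: 30.2
t: 22.73
eef_pos: [0.4086, -0.2976, 0.1595]
tcp_rot: [0.731, 3.05, 0.001]
force: [0.0, -0.1, -1.0]
width: 0.0357
grasp_force: 30.0
width: 0.0358
grasp_force: 30.0
t 23.3 pos [ 0.4749 -0.1631  0.2311] yaw_y 91.6 z [-0.002 -0.    -1.   ] w 0.0358 F [-0.6 -1.  -1.4] g 30.0 q7 1.87
go [-0.055  1.455  0.007] [ 0.    -0.004 -0.118]
```

```bash
python3 -m jog '[[-0.03,0.25,0,0,0,-0.12,1],[-0.03,0.5,0,0,0,-0.12,1],[-0.03,0.75,0,0,0,-0.12,1],[-0.04,1,0,0,0,-0.12,1],[-0.04,1,0,0,0,-0.12,1],[-0.04,1,0,0,0,-0.12,1],[-0.04,1,0,0,0,-0.12,1]]'|tail -2
python3 -m jog '[[-0.02,0.2,0,0,0,0,1],[-0.02,0.455,0,0,0,0,1],[-0.02,0.455,0,0,0,0,1],[-0.02,0.455,0.2,0,0,0,1],[-0.02,0.455,0.4,0,0,0,1],[-0.02,0.455,0.5,0,0,0,1],[-0.02,0.455,0.5,0,0,0,1],[-0.02,0.455,0.5,0,0,0,1]]'|tail -2
python3 - <<'E'
from h import *
st();go(.476,.0553,.0975,95)
spots('side',['cartridge1'])
E
```

```text
width: 0.0357
grasp_force: 30.0
width: 0.0355
grasp_force: 30.0
t 24.6 pos [0.4738 0.0532 0.1571] yaw_y 94.9 z [-0.001 -0.001 -1.   ] w 0.0355 F [ 0.6 -0.7 -0. ] g 30.0 q7 1.47
go [-0.017  0.013  0.397] [-0.001 -0.003 -0.003]
side cartridge1 [([0.453, 0.048, 0.17], 0.78)]
```

```bash
python3 -m jog '[[-0.015,0.015,0.15,0,0,0,1],[-0.015,0.015,0.28,0,0,0,1],[-0.015,0.015,0.36,0,0,0,1],[-0.015,0.015,0.395,0,0,0,1],[-0.015,0.015,0.395,0,0,0,1],[-0.015,0.015,0.395,0,0,0,1],[-0.015,0.015,0.395,0,0,0,-0.4],[-0.015,0.015,0.395,0,0,0,-0.4],[-0.015,0.015,0.395,0,0,0,-0.4]]'
python3 -m jog '[[0,0,-0.1,0,0,0,-0.4],[0,0,-0.3,0,0,0,-0.4],[0,0,-0.5,0,0,0,-0.4],[0,0,-0.5,0,0,0,-0.4],[0,0,-0.5,0,0,0,1],[0,0,-0.5,0,0,0,1]]'|head -2
python3 - <<'E'
from h import *
o=st();a=save('wrist','w11')
topface(a,o,.114,(45,100,20),(80,255,255))
G=(.577,.064);c,s=np.cos(np.radians(5)),np.sin(np.radians(5));print('spot',G[0]-.1*c,G[1]-.1*s)
go(G[0]-.165*c,G[1]-.165*s,.097,95)
E
```

```text
t: 25.42
eef_pos: [0.4765, 0.0575, 0.0989]
tcp_rot: [-0.14, 3.137, 0.001]
force: [-0.6, 0.4, 0.1]
width: 0.0485
grasp_force: 0.0
t: 25.92
eef_pos: [0.4759, 0.0575, 0.1729]
t 25.9 pos [0.4759 0.0575 0.1729] yaw_y 95.1 z [ 0.  0. -1.] w 0.0539 F [-0.3  0.6 -0.6] g 0.0 q7 1.46
px [279.4, 207.4] 1326 ctr [0.4688 0.0549] LxW [0.0288 0.0189] long 5.7
spot 0.4773805301908254 0.05528442572523418
go [ 0.422 -0.014  0.503] [-0.    -0.002  0.004]
```

Placed, and the green window is centred and aligned at 5.7°. Moving behind it and pushing.

```bash
python3 -m jog '[[0.2,-0.014,0,0,0,0,1],[0.422,-0.014,0,0,0,0,1],[0.422,-0.014,0,0,0,0,1],[0.422,-0.014,0.2,0,0,0,1],[0.422,-0.014,0.4,0,0,0,1],[0.422,-0.014,0.505,0,0,0,1],[0.422,-0.014,0.505,0,0,0,1],[0.422,-0.014,0.505,0,0,0,1],[0.422,-0.014,0.505,0,0,0,1]]' |head -2
python3 - <<'E'
from h import *
st();G=(.577,.064);c,s=np.cos(np.radians(5)),np.sin(np.radians(5));go(G[0]-.0235*c,G[1]-.0235*s,.0965,95)
E
```

```text
t: 26.72
eef_pos: [0.4135, 0.0497, 0.098]
t 26.7 pos [0.4135 0.0497 0.098 ] yaw_y 95.1 z [ 0.  0. -1.] w 0.0011 F [ 0.1 -0.4  0.1] g 0.0 q7 1.42
go [-0.937 -0.002  0.01 ] [0.    0.001 0.004]
```

```bash
python3 -m jog '[[-0.1,0,0.007,0,0,0,1],[-0.18,0,0.007,0,0,0,1],[-0.26,0,0.007,0,0,0,1],[-0.34,0,0.007,0,0,0,1],[-0.42,0,0.007,0,0,0,1],[-0.5,0,0.007,0,0,0,1],[-0.58,0,0.007,0,0,0,1],[-0.66,0,0.007,0,0,0,1],[-0.74,0,0.007,0,0,0,1],[-0.82,0,0.007,0,0,0,1],[-0.9,0,0.007,0,0,0,1],[-0.935,0,0.007,0,0,0,1]]'
python3 -m jog '[[0,0,0,0,0,0,1],[0,0,0,0,0,0,1],[0,0,0,0,0,0,1]]' |head -2
python3 -m jog '[[0.15,0,0,0,0,0,1],[0.3,0,-0.25,0,0,0,1],[0.5,0,-0.5,0,0,0,1],[0.7,0,-0.75,0,0,0,1],[1,0,-1,0,0,0,1],[1,0,-1,0,0,0,1],[1,0,-1,0,0,0,1],[1,0,-1,0,0,0,1]]'|head -2
python3 - <<'E'
from h import *
st();a=save('side','s12');spots('side',['cartridge1','flap']);cv2.imwrite('pics/s12c.png',cv2.resize(a[140:270,200:370,::-1],(680,520),interpolation=cv2.INTER_CUBIC))
E
```

```text
t: 27.72
eef_pos: [0.5548, 0.0626, 0.0976]
tcp_rot: [-0.141, 3.136, 0.001]
force: [-0.5, -0.1, -0.3]
width: 0.0002
grasp_force: 0.0
t: 27.97
eef_pos: [0.5524, 0.0621, 0.0965]
t: 28.63
eef_pos: [0.4031, 0.049, 0.2476]
t 28.6 pos [0.4031 0.049  0.2476] yaw_y 95.2 z [ 0.004  0.003 -1.   ] w 0.0003 F [ 0.1 -0.2 -0.3] g 0.0 q7 1.36
side cartridge1 [([0.421, 0.249, 0.024], 0.6), ([0.591, 0.072, 0.063], 0.5)]
side flap [([0.575, 0.067, 0.114], 0.68), ([0.421, 0.249, 0.023], 0.59)]
```

View pics/s12c.png

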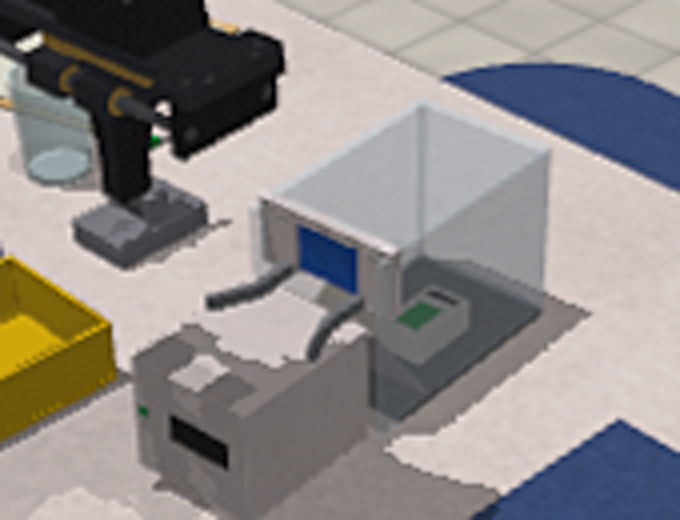

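The flap is shut and the shelf empty, with one cartridge seen in the bay (430,325). I'll check for the second from above while approaching the cassette.

```bash
python3 -m jog '[[-0.17,-1,0,0,0,0.2,-0.3],[-0.17,-1,0,0,0,0.4,-0.3],[-0.17,-1,0,0,0,0.58,-0.3],[-0.17,-1,0,0,0,0.58,-0.3],[-0.17,-1,0,0,0,0.58,-0.3],[-0.17,-1,0,0,0,0.58,-0.3]]' |head -2
python3 -m jog '[[-0.05,-0.4,0,0,0,0,-0.3],[-0.05,-0.4,0,0,0,0,-0.3],[-0.05,-0.4,0,0,0,0,-0.3],[-0.05,-0.4,0,0,0,0,-0.3],[-0.05,-0.4,0,0,0,0,-0.3]]' |head -2
python3 - <<'E'
from h import *
o=st();a=save('wrist','w13');topface(a,o,.0155,(5,170,90),(18,255,255))
t=save('top','t13');s=save('side','s13');f=lambda i,b:cv2.resize(i[b[1]:b[3],b[0]:b[2],::-1],(400,400),interpolation=cv2.INTER_CUBIC)
cv2.imwrite('pics/c13.png',np.hstack([f(t,(250,130,330,210)),f(s,(260,150,350,240))]))
E
```

```text
t: 29.33
eef_pos: [0.4421, -0.0998, 0.2451]
t: 29.75
eef_pos: [0.4378, -0.1571, 0.2457]
t 29.8 pos [ 0.4378 -0.1571  0.2457] yaw_y 78.6 z [-0.001  0.    -1.   ] w 0.0553 F [-1.2 -0.4 -0.9] g 0.0 q7 1.58
px [277.6, 174.4] 1058 ctr [ 0.4433 -0.1616] LxW [0.0688 0.0228] long -11.1
px [71.4, 204.5] 332 ctr [ 0.432  -0.4039] LxW [0.0343 0.0327] long 58.5
```

View pics/c13.png

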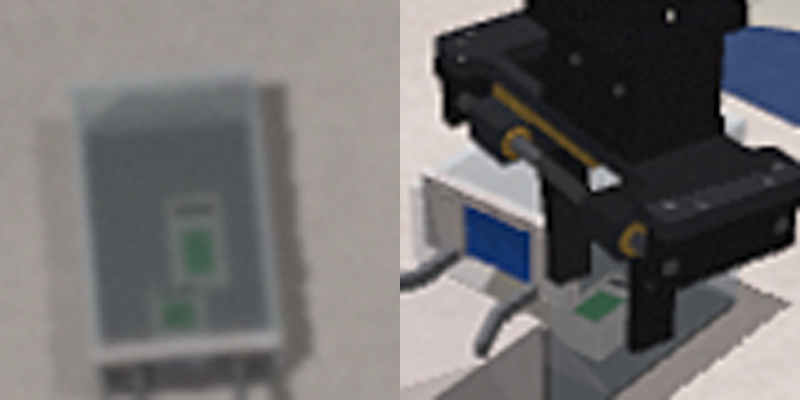

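Both cartridges are in the bay, seen from above at (195,245) and (180,310), and the flap hangs shut. Grasping the cassette at (0.443, -0.162).

```bash
python3 -m jog '[[-0.042,-0.022,0.3,0,0,0,-0.3],[-0.042,-0.022,0.6,0,0,0,-0.3],[-0.042,-0.022,0.8,0,0,0,-0.3],[-0.042,-0.022,1,0,0,0,-0.3],[-0.042,-0.022,1,0,0,0,-0.3],[-0.042,-0.022,1,0,0,0,-0.3]]'|head -2
python3 -m jog '[[0,0,0.2,0,0,0,-0.3],[0,0,0.4,0,0,0,-0.3],[0,0,0.55,0,0,0,-0.3],[0,0,0.605,0,0,0,-0.3],[0,0,0.605,0,0,0,-0.3],[0,0,0.605,0,0,0,1],[0,0,0.605,0,0,0,1],[0,0,0.605,0,0,0,1],[0,0,0.605,0,0,0,1],[0,0,0.605,0,0,0,1]]'
python3 -m jog '[[0,0,-0.1,0,0,0,1],[0,0,-0.3,0,0,0,1],[0,0,-0.5,0,0,0,1],[0,0,-0.75,0,0,0,1],[0,0,-1,0,0,0,1],[0,0,-1,0,0,0,1],[0,0,-1,0,0,0,1]]'
python3 -m jog '[[0,0.25,-0.2,0,0,-0.1,1],[0,0.5,-0.4,0,0,-0.2,1],[0,0.75,-0.6,0,0,-0.3,1],[0,1,-0.6,0,0,-0.4,1],[0,1,-0.6,0,0,-0.4,1],[0,1,-0.6,0,0,-0.4,1],[0,1,-0.6,0,0,-0.4,1]]'|tail -2
python3 - <<'E'
from h import *
st();go(.425,.38,.25,90)
E
```

```text
t: 30.4
eef_pos: [0.4424, -0.1626, 0.0959]
t: 31.23
eef_pos: [0.4437, -0.1631, 0.0062]
tcp_rot: [0.315, 3.124, 0.001]
force: [-0.7, 1.2, -0.6]
width: 0.0313
grasp_force: 0.0
t: 31.82
eef_pos: [0.4444, -0.1633, 0.1577]
tcp_rot: [0.314, 3.121, 0.002]
force: [0.2, 0.4, -0.4]
width: 0.0005
grasp_force: 0.0
width: 0.0004
grasp_force: 0.0
t 32.4 pos [ 0.4725 -0.0161  0.2443] yaw_y 90.0 z [-0.002 -0.001 -1.   ] w 0.0004 F [-0.  -1.1 -0.2] g 0.0 q7 1.49
go [ 0.316  2.641 -0.04 ] [-0.002 -0.004  0.   ]
```

The fingers had not fully closed before the lift (31 mm). Going back to look again.

```bash
python3 -m jog '[[0.2,-0.97,0,0,0,0.4,-0.5],[0.2,-0.97,0,0,0,0.4,-0.5],[0.2,-0.97,0,0,0,0.4,-0.5],[0.2,-0.97,0,0,0,0.4,-0.5],[0.2,-0.97,0,0,0,0.4,-0.5],[0.2,-0.97,0,0,0,0.4,-0.5],[0.2,-0.97,0,0,0,0.4,-0.5]]' |head -2
python3 - <<'E'
from h import *
o=st();a=save('wrist','w14');topface(a,o,.0155,(5,170,90),(18,255,255));spots('wrist',['cassette1'])
E
```

```text
t: 32.98
eef_pos: [0.4422, -0.162, 0.2447]
t 33.0 pos [ 0.4422 -0.162   0.2447] yaw_y 78.4 z [-0.001  0.    -1.   ] w 0.0391 F [-0.   0.8 -0.3] g 0.0 q7 1.59
px [279.9, 169.3] 1062 ctr [ 0.4431 -0.1628] LxW [0.0693 0.0237] long -11.2
px [74.1, 200.6] 332 ctr [ 0.4314 -0.4036] LxW [0.0339 0.0332] long -34.0
wrist cassette1 [([0.443, -0.164, 0.017], 0.8), ([0.487, 0.037, 0.089], 0.7)]
```

```bash
python3 -m jog '[[-0.007,-0.004,0.3,0,0,0,-0.2],[-0.007,-0.004,0.6,0,0,0,-0.2],[-0.007,-0.004,0.8,0,0,0,-0.2],[-0.007,-0.004,1,0,0,0,-0.2],[-0.007,-0.004,1,0,0,0,-0.2],[-0.007,-0.004,1,0,0,0,-0.2]]'|head -2
python3 -m jog '[[0,0,0.2,0,0,0,-0.2],[0,0,0.4,0,0,0,-0.2],[0,0,0.55,0,0,0,-0.2],[0,0,0.61,0,0,0,-0.2],[0,0,0.61,0,0,0,1],[0,0,0.61,0,0,0,1],[0,0,0.61,0,0,0,1],[0,0,0.61,0,0,0,1],[0,0,0.61,0,0,0,1],[0,0,0.61,0,0,0,1],[0,0,0.61,0,0,0,1],[0,0,0.61,0,0,0,1]]'
python3 -m jog '[[0,0,-0.1,0,0,0,1],[0,0,-0.3,0,0,0,1],[0,0,-0.5,0,0,0,1],[0,0,-0.75,0,0,0,1],[0,0,-1,0,0,0,1],[0,0,-1,0,0,0,1],[0,0,-1,0,0,0,1]]'
```

```text
t: 33.63
eef_pos: [0.4431, -0.162, 0.0951]
t: 34.63
eef_pos: [0.4447, -0.1624, 0.005]
tcp_rot: [0.315, 3.124, 0.001]
force: [-2.5, 1.5, 8.8]
width: 0.0248
grasp_force: 30.0
t: 35.22
eef_pos: [0.4451, -0.1625, 0.1561]
tcp_rot: [0.314, 3.121, 0.002]
force: [-0.1, -0.1, -0.6]
width: 0.0245
grasp_force: 30.0
```

```bash
python3 -m jog '[[0,0.25,-0.2,0,0,-0.1,1],[0,0.5,-0.4,0,0,-0.2,1],[0,0.75,-0.5,0,0,-0.3,1],[0,1,-0.5,0,0,-0.4,1],[0,1,-0.5,0,0,-0.4,1],[0,1,-0.5,0,0,-0.4,1],[0,1,-0.5,0,0,-0.4,1]]'|tail -2
python3 -m jog '[[0.1,0.25,0,0,0,0,1],[0.1,0.5,0,0,0,0,1],[0.15,0.75,0,0,0,0,1],[0.15,1,0,0,0,0,1],[0.15,1,0,0,0,0,1],[0.15,1,0,0,0,0,1]]'|tail -2
python3 -m jog '[[0.15,0.25,0,0,0,0,1],[0.15,0.5,0,0,0,0,1],[0.15,0.75,0,0,0,0,1],[0.15,1,0,0,0,0,1],[0.15,1,0,0,0,0,1],[0.15,1,0,0,0,0,1]]'|tail -2
python3 - <<'E'
from h import *
st();go(.4235,.382,.23,92)
E
```

```text
width: 0.0248
grasp_force: 30.0
width: 0.0246
grasp_force: 30.0
width: 0.0244
grasp_force: 30.0
t 36.8 pos [0.4293 0.284  0.228 ] yaw_y 89.9 z [-0.001 -0.002 -1.   ] w 0.0244 F [ 1.5 -0.8 -0.3] g 30.0 q7 0.91
go [ 0.039  0.653 -0.015] [-0.004 -0.002 -0.072]
```

```bash
python3 -m jog '[[0.04,0.25,0,0,0,-0.07,1],[0.04,0.5,0,0,0,-0.07,1],[0.04,0.65,0,0,0,-0.07,1],[0.04,0.65,0.1,0,0,-0.07,1],[0.04,0.65,0.35,0,0,-0.07,1],[0.04,0.65,0.6,0,0,-0.07,1],[0.04,0.65,0.8,0,0,-0.07,1],[0.04,0.65,1,0,0,-0.07,1],[0.04,0.65,1,0,0,-0.07,1],[0.04,0.65,1,0,0,-0.07,1]]'
python3 - <<'E'
from h import *
o=st();a=save('side','s15');print([(b[0],b[1]) for b in blobs(a,(5,170,90),(18,255,255),20)],proj('side',(.4235,.382,.08)))
E
python3 -m jog '[[0,0,0.15,0,0,0,1],[0,0,0.3,0,0,0,1],[0,0,0.36,0,0,0,1],[0,0,0.36,0,0,0,1],[0,0,0.36,0,0,0,-0.2],[0,0,0.36,0,0,0,-0.2],[0,0,0.36,0,0,0,-0.2],[0,0,0.36,0,0,0,-0.2]]'
python3 -m jog '[[0,0,-0.25,0,0,0,-0.2],[0,0,-0.5,0,0,0,-0.2],[0,0,-0.75,0,0,0,-0.2],[0,0,-1,0,0,0,-0.2],[0,0,-1,0,0,0,-0.2],[0,0,-1,0,0,0,-0.2]]' | head -2
python3 - <<'E'
from h import *
o=st();a=save('side','s15');print([(b[0],b[1]) for b in blobs(a,(5,170,90),(18,255,255),20)],proj('side',(.4235,.382,.02)))
spots('top',['cassette1','bottle1']);go(.4246,-.38,.35,59)
E
```

```text
t: 37.63
eef_pos: [0.4239, 0.3791, 0.0784]
tcp_rot: [0.049, -3.14, 0.005]
force: [0.2, -0.2, 1.0]
width: 0.0249
grasp_force: 30.0
t 37.6 pos [0.4239 0.3791 0.0784] yaw_y 91.8 z [-0.001 -0.003 -1.   ] w 0.0249 F [ 0.2 -0.2  1. ] g 30.0 q7 0.84
[([163.9, 193.0], 43), ([386.8, 263.8], 45), ([380.1, 351.0], 81)] [169.05322586 191.03110942]
t: 38.35
eef_pos: [0.4236, 0.3827, 0.0263]
tcp_rot: [-0.054, 3.14, 0.002]
force: [0.1, -1.0, -0.0]
width: 0.0435
grasp_force: 0.0
t: 38.85
eef_pos: [0.4241, 0.3832, 0.178]
t 38.9 pos [0.4241 0.3832 0.178 ] yaw_y 92.0 z [ 0.004  0.004 -1.   ] w 0.0521 F [ 0.8  0.  -1. ] g 0.0 q7 0.83
[([173.1, 209.3], 61), ([386.8, 263.8], 45), ([380.1, 350.9], 80)] [171.97490474 208.17453753]
top cassette1 []
top bottle1 [([0.426, -0.378, 0.045], 0.7), ([0.648, -0.222, 0.046], 0.6)]
go [ 0.161 -5.077 -1.167] [-0.004 -0.002  1.151]
```

The cassette is in the blue bin. With both cartridges inside and the flap shut, and the lever close by, I set the lever to blue now.

```bash
python3 -m jog '[[0,0,-0.25,0,0,0,1],[-0.25,-0.1,-0.5,0,0,0,1],[-0.5,-0.2,-0.6,0,0,0.07,1],[-0.75,-0.4,-0.6,0,0,0.07,1],[-1,-0.475,-0.6,0,0,0.07,1],[-1,-0.475,-0.6,0,0,0.07,1],[-1,-0.475,-0.6,0,0,0.07,1]]'|head -2
python3 -m jog '[[-0.3,0,0,0,0,0,1],[-0.6,0,0,0,0,0,1],[-0.61,0,0,0,0,0,1],[-0.61,0,0,0,0,0,1],[-0.61,0,0.25,0,0,0,1],[-0.61,0,0.5,0,0,0,1],[-0.61,0,0.75,0,0,0,1],[-0.61,0,0.95,0,0,0,1],[-0.61,0,0.95,0,0,0,1],[-0.61,0,0.95,0,0,0,1]]'|head -2
python3 - <<'E'
from h import *
st();go(.5797,.318,.122,90)
a=save('side','s16');print([(b[0],b[1]) for b in blobs(a,(0,150,90),(4,255,255),8)],proj('side',(.609,.319,.14)),proj('side',(.556,.317,.1265)))
E
```

```text
t: 39.63
eef_pos: [0.5788, 0.3119, 0.2629]
t: 40.47
eef_pos: [0.6649, 0.3166, 0.1216]
t 40.5 pos [0.6649 0.3166 0.1216] yaw_y 90.0 z [-0.003 -0.001 -1.   ] w 0.0004 F [-0.2 -0.2  1.3] g 0.0 q7 1.17
go [ 0.568  0.01  -0.001] [-0.002 -0.007  0.001]
[([230.7, 158.5], 50)] [231.1587177  158.24619853] [217.68532742 168.79418245]
```

```bash
python3 -m jog '[[0.1,0.01,0,0,0,0,1],[0.18,0.01,0,0,0,0,1],[0.24,0.01,0,0,0,0,1],[0.3,0.01,0,0,0,0,1],[0.36,0.01,0,0,0,0,1],[0.42,0.01,0,0,0,0,1],[0.47,0.01,0,0,0,0,1],[0.51,0.01,0,0,0,0,1],[0.54,0.01,0,0,0,0,1],[0.56,0.01,0,0,0,0,1],[0.56,0.01,0,0,0,0,1]]'|head -4
python3 - <<'E'
from h import *
st();a=save('side','s17');print([(b[0],b[1]) for b in blobs(a,(0,150,90),(4,255,255),8)],proj('side',(.556,.317,.1265)))
E
python3 -m jog '[[-0.15,0,0,0,0,0,1],[-0.2,0,-0.25,0,0,0,1],[-0.2,0,-0.5,0,0,0,1],[-0.2,0,-0.75,0,0,0,1],[-0.2,0,-1,0,0,0,1],[-0.2,0,-1,0,0,0,1]]'|head -2
python3 - <<'E'
from h import *
st();a=save('side','s18');print([(b[0],b[1]) for b in blobs(a,(0,150,90),(4,255,255),8)],[proj('side',(.609-.11*np.sin(t),.319-.0045*np.sin(t),.03+.11*np.cos(t))).round(1) for t in(.4,.45,.5,.55,.6)])
E
```

```text
t: 41.43
eef_pos: [0.5826, 0.3178, 0.1231]
tcp_rot: [0.001, 3.141, 0.001]
force: [-0.3, 0.4, -1.0]
t 41.4 pos [0.5826 0.3178 0.1231] yaw_y 90.0 z [ 0.     0.001 -1.   ] w 0.0004 F [-0.3  0.4 -1. ] g 0.1 q7 1.1
[([105.8, 155.6], 9), ([218.4, 168.2], 56)] [217.68532742 168.79418245]
t: 41.98
eef_pos: [0.6154, 0.3183, 0.2815]
t 42.0 pos [0.6154 0.3183 0.2815] yaw_y 89.9 z [ 0.01   0.006 -1.   ] w 0.0 F [ 1.3 -0.1  1.9] g 0.0 q7 1.11
[([218.4, 168.0], 55)] [array([220.3, 166.1]), array([219. , 167.4]), array([217.8, 168.8]), array([216.6, 170.2]), array([215.5, 171.7])]
```

Lever is at about 1.22 (blue mark 1.25). Now the bottles, far one first.

```bash
python3 -m jog '[[0,-1,0,0,0,0,0],[0,-1,0,0,0,0,0],[0,-1,0,0,0,0,0],[0,-1,0,0,0,0,0],[0,-1,0,0,0,0,0],[0,-1,0,0,0,0,0]]'|head -2
python3 -m jog '[[0,-1,0,0,0,0,-0.3],[0,-1,0,0,0,0,-0.3],[0,-1,0,0,0,0,-0.3],[0,-1,0,0,0,0,-0.3],[0,-1,0,0,0,0,-0.3],[0,-1,0,0,0,0,-0.3]]'|head -2
python3 -m jog '[[-0.1,-1,0,0,0,0,-0.3],[-0.1,-1,0,0,0,0,-0.3],[-0.1,-1,0,0,0,0,-0.3],[-0.1,-1,0,0,0,0,-0.3],[-0.1,-1,0,0,0,0,-0.3],[-0.1,-1,0,0,0,0,-0.3]]'|head -2
python3 -m jog '[[-0.1,-0.6,0,0,0,0,-0.3],[-0.1,-0.6,0,0,0,0,-0.3],[-0.1,-0.6,0,0,0,0,-0.3],[-0.1,-0.6,0,0,0,0,-0.3],[-0.1,-0.6,0,0,0,0,-0.3],[-0.1,-0.6,0,0,0,0,-0.3]]'|head -2
python3 - <<'E'
from h import *
o=st();a=save('wrist','w19');spots('wrist',['bottle1']);topface(a,o,.0475,(5,100,40),(20,255,255))
E
```

```text
t: 42.53
eef_pos: [0.6129, 0.1655, 0.2721]
t: 43.03
eef_pos: [0.6127, 0.0174, 0.272]
t: 43.53
eef_pos: [0.628, -0.1317, 0.2715]
t: 44.03
eef_pos: [0.6435, -0.2191, 0.272]
t 44.0 pos [ 0.6435 -0.2191  0.272 ] yaw_y 90.2 z [-0.     0.002 -1.   ] w 0.0564 F [-0.2  1.3  0.2] g 0.0 q7 1.98
wrist bottle1 [([0.648, -0.227, 0.042], 0.72)]
px [273.2, 172.3] 536 ctr [ 0.6503 -0.2273] LxW [0.0368 0.0303] long 0.5
px [141.2, 296.5] 617 ctr [ 0.7984 -0.3849] LxW [0.0883 0.0274] long -10.2
px [417.9, 297.0] 642 ctr [ 0.7984 -0.0545] LxW [0.0877 0.0275] long 10.3
px [387.2, 353.0] 5480 ctr [ 0.8751 -0.1092] LxW [0.483  0.0336] long -90.0
```

View pics/w19.png

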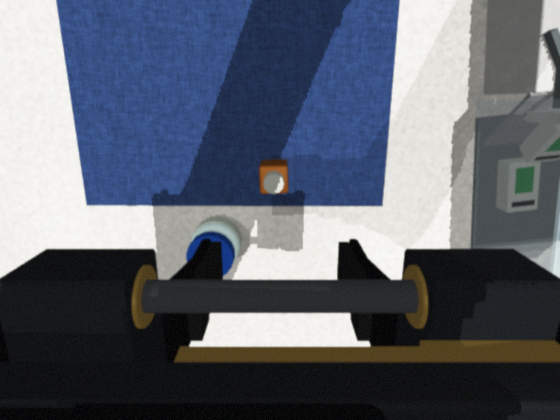

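The bottle is axis-aligned at (274,180) with its cap at (274,182). The jar at (212,248) stays clear of the fingers.

Run:
```python
from h import *
o=r.get_obs();print(onz('wrist',(274,179.5),.0475,o),onz('wrist',(274,182.5),.0675,o))
c=(onz('wrist',(274,179.5),.0475,o)+onz('wrist',(274,182.5),.0675,o))/2;print(c);go(c[0],c[1],.016,90)
```

```text
[ 0.65319193 -0.22749478  0.0475    ] [ 0.65206504 -0.22722182  0.0675    ]
[ 0.65262849 -0.2273583   0.0575    ]
go [-0.063 -0.049  1.71 ] [0.002 0.001 0.004]
```

```bash
python3 -m jog '[[-0.063,-0.05,0.2,0,0,0,-0.3],[-0.063,-0.05,0.4,0,0,0,-0.3],[-0.063,-0.05,0.6,0,0,0,-0.3],[-0.063,-0.05,0.8,0,0,0,-0.3],[-0.063,-0.05,0.9,0,0,0,-0.3],[-0.063,-0.05,0.9,0,0,0,-0.3],[-0.063,-0.05,0.9,0,0,0,-0.3]]'|head -2
python3 -m jog '[[0,0,0.2,0,0,0,-0.3],[0,0,0.4,0,0,0,-0.3],[0,0,0.6,0,0,0,-0.3],[0,0,0.75,0,0,0,-0.3],[0,0,0.81,0,0,0,-0.3],[0,0,0.81,0,0,0,-0.3]]'|head -2
python3 -m jog '[[0,0,0,0,0,0,1],[0,0,0,0,0,0,1],[0,0,0,0,0,0,1],[0,0,0,0,0,0,1],[0,0,0,0,0,0,1],[0,0,0,0,0,0,1],[0,0,0,0,0,0,1]]'
python3 -m jog '[[0,0,-0.1,0,0,0,1],[0,0,-0.3,0,0,0,1],[0,0,-0.5,0,0,0,1],[0,0,-0.75,0,0,0,1],[0,0,-1,0,0,0,1],[0,0,-1,0,0,0,1],[0,0,-1,0,0,0,1]]'
```

```text
t: 44.77
eef_pos: [0.6519, -0.229, 0.1375]
t: 45.27
eef_pos: [0.6517, -0.2295, 0.0154]
t: 45.85
eef_pos: [0.6526, -0.2299, 0.0172]
tcp_rot: [0.001, 3.14, 0.0]
force: [-1.1, 1.5, 6.5]
width: 0.0317
grasp_force: 30.0
t: 46.43
eef_pos: [0.653, -0.231, 0.1697]
tcp_rot: [0.002, 3.137, -0.002]
force: [-0.9, 0.4, -1.8]
width: 0.0318
grasp_force: 30.0
```

```bash
python3 -m jog '[[0.1,0.1,-0.25,0,0,0,1],[0.2,0.3,-0.5,0,0,0,1],[0.35,0.55,-0.65,0,0,0,1],[0.5,0.8,-0.65,0,0,0,1],[0.5,1,-0.65,0,0,0,1],[0.5,1,-0.65,0,0,0,1],[0.5,1,-0.65,0,0,0,1]]'|tail -2
python3 -m jog '[[0.1,0.25,0,0,0,0,1],[0.2,0.5,0,0,0,0,1],[0.35,0.75,0,0,0,0,1],[0.5,1,0,0,0,0,1],[0.5,1,0,0,0,0,1],[0.5,1,0,0,0,0,1]]'|tail -2
python3 -m jog '[[0.1,0.25,0,0,0,0,1],[0.2,0.5,0,0,0,0,1],[0.35,0.75,0,0,0,0,1],[0.35,1,0,0,0,0,1],[0.35,1,0,0,0,0,1],[0.35,1,0,0,0,0,1]]'|tail -2
python3 - <<'E'
from h import *
st();go(.45,.244,.12,90)
E
```

```text
width: 0.0316
grasp_force: 30.0
width: 0.0319
grasp_force: 30.0
width: 0.0318
grasp_force: 30.0
t 48.0 pos [0.4501 0.2204 0.2626] yaw_y 90.0 z [-0.001 -0.001 -1.   ] w 0.0318 F [ 0.8 -1.  -0.6] g 30.0 q7 1.03
go [-0.001  0.159  0.95 ] [-0.003 -0.002  0.001]
```

```bash
python3 -m jog '[[0,0.16,0.1,0,0,0,1],[0,0.16,0.3,0,0,0,1],[0,0.16,0.55,0,0,0,1],[0,0.16,0.75,0,0,0,1],[0,0.16,0.95,0,0,0,1],[0,0.16,0.95,0,0,0,1],[0,0.16,0.95,0,0,0,1],[0,0.16,0.95,0,0,0,1]]'
python3 - <<'E'
from h import *
st();spots('side',['bottle1']);go(.45,.244,.0215,90)
E
```

```text
t: 48.68
eef_pos: [0.4514, 0.2432, 0.1226]
tcp_rot: [0.005, 3.14, 0.001]
force: [-0.4, 0.2, -0.4]
width: 0.0316
grasp_force: 30.0
t 48.7 pos [0.4514 0.2432 0.1226] yaw_y 89.8 z [ 0.002  0.001 -1.   ] w 0.0316 F [-0.4  0.2 -0.4] g 30.0 q7 1.01
side bottle1 [([0.43, 0.236, 0.134], 0.72), ([0.419, -0.388, 0.044], 0.65)]
go [ 0.011 -0.003  0.678] [ 0.004  0.005 -0.004]
```

```bash
python3 -m jog '[[0,0,0.2,0,0,0,1],[0,0,0.4,0,0,0,1],[0,0,0.55,0,0,0,1],[0,0,0.64,0,0,0,1],[0,0,0.675,0,0,0,1],[0,0,0.675,0,0,0,1],[0,0,0.675,0,0,0,1],[0,0,0.675,0,0,0,-0.2],[0,0,0.675,0,0,0,-0.2],[0,0,0.675,0,0,0,-0.2],[0,0,0.675,0,0,0,-0.2]]'
python3 -m jog '[[0,0,-0.1,0,0,0,-0.2],[0,0,-0.3,0,0,0,-0.2],[0,0,-0.5,0,0,0,-0.2],[0,0,-0.75,0,0,0,-0.2],[0,0,-1,0,0,0,-0.2],[0,0,-1,0,0,0,-0.2],[0,0,-1,0,0,0,-0.2]]'|head -2
python3 -m jog '[[0,-1,-0.5,0,0,0,-0.2],[0,-1,-0.5,0,0,0,-0.2],[0,-1,-0.5,0,0,0,-0.2],[0,-1,-0.5,0,0,0,-0.2],[0,-1,-0.5,0,0,0,-0.2],[0,-1,-0.5,0,0,0,-0.2]]'|head -2
python3 -m jog '[[0,-1,0,0,0,0.25,-0.2],[0,-1,0,0,0,0.5,-0.2],[0,-1,0,0,0,0.75,-0.2],[0,-1,0,0,0,1,-0.2],[0,-1,0,0,0,1,-0.2],[0,-1,0,0,0,1,-0.2]]'|head -2
python3 - <<'E'
from h import *
st();spots('side',['bottle1','flap']);go(.4246,-.377,.25,60)
E
```

```text
t: 49.7
eef_pos: [0.4501, 0.2444, 0.0203]
tcp_rot: [0.001, 3.141, 0.001]
force: [-0.4, 0.2, -0.4]
width: 0.0486
grasp_force: 0.0
t: 50.28
eef_pos: [0.4509, 0.2449, 0.1721]
t: 50.78
eef_pos: [0.4499, 0.0921, 0.2449]
t: 51.28
eef_pos: [0.4491, -0.056, 0.2434]
t 51.3 pos [ 0.4491 -0.056   0.2434] yaw_y 61.2 z [-0.002 -0.    -1.   ] w 0.0521 F [ 0.3  0.4 -0.1] g 0.0 q7 1.06
side bottle1 [([0.419, -0.389, 0.038], 0.7), ([0.437, 0.235, 0.04], 0.48)]
side flap []
go [-0.88  -1.972 -0.04 ] [-0.002 -0.002  0.054]
```

Bottle 2 stands in the yellow bin. On to the last bottle.

```bash
python3 -m jog '[[-0.44,-1,0,0,0,0.04,-0.2],[-0.44,-1,0,0,0,0.04,-0.2],[-0.44,-1,0,0,0,0.04,-0.2],[-0.44,-1,0,0,0,0.04,-0.2],[-0.44,-1,0,0,0,0.04,-0.2],[-0.44,-1,0,0,0,0.04,-0.2]]'|head -2
python3 -m jog '[[-0.44,-0.97,-0.1,0,0,0,-0.2],[-0.44,-0.97,-0.1,0,0,0,-0.2],[-0.44,-0.97,-0.1,0,0,0,-0.2],[-0.44,-0.97,-0.1,0,0,0,-0.2],[-0.44,-0.97,-0.1,0,0,0,-0.2],[-0.44,-0.97,-0.1,0,0,0,-0.2]]'|head -2
python3 - <<'E'
from h import *
o=st();a=save('wrist','w20');spots('wrist',['bottle1']);topface(a,o,.0475,(5,100,40),(20,255,255))
E
```

```text
t: 51.93
eef_pos: [0.4354, -0.2198, 0.2444]
t: 52.43
eef_pos: [0.4207, -0.378, 0.2588]
t 52.4 pos [ 0.4207 -0.378   0.2588] yaw_y 60.2 z [-0.002  0.    -1.   ] w 0.0521 F [ 0.2  1.2 -0.8] g 0.0 q7 1.84
wrist bottle1 [([0.42, -0.382, 0.049], 0.88)]
px [23.8, 224.7] 4775 ctr [ 0.3323 -0.633 ] LxW [0.1485 0.0778] long -38.7
px [278.5, 173.9] 593 ctr [ 0.425  -0.3825] LxW [0.0367 0.0303] long -29.3
px [150.3, 296.5] 618 ctr [ 0.4736 -0.5808] LxW [0.0849 0.025 ] long -38.6
px [408.7, 296.6] 615 ctr [ 0.6224 -0.3231] LxW [0.0838 0.0249] long -21.3
px [379.8, 353.0] 5670 ctr [ 0.6621 -0.4021] LxW [0.4778 0.0323] long 60.1
```

View pics/w20.png

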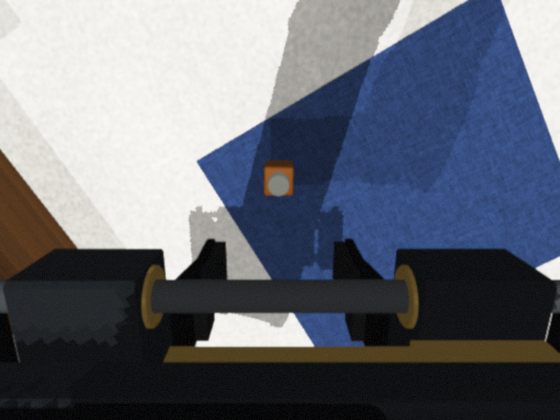

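The last bottle is aligned with the gripper: top face (279,181), cap (279,185).

Run:
```python
from h import *
o=r.get_obs();a,b=onz('wrist',(279,181),.0475,o),onz('wrist',(279,184.5),.0675,o);c=(a+b)/2;print(a,b);go(c[0],c[1],.016,60.5)
```

```text
[ 0.42923306 -0.38092985  0.0475    ] [ 0.42855087 -0.38055557  0.0675    ]
go [-0.06  -0.007  1.621] [ 0.003 -0.002 -0.004]
```

```bash
python3 -m jog '[[-0.06,-0.007,0.2,0,0,0,-0.3],[-0.06,-0.007,0.4,0,0,0,-0.3],[-0.06,-0.007,0.6,0,0,0,-0.3],[-0.06,-0.007,0.8,0,0,0,-0.3],[-0.06,-0.007,0.8,0,0,0,-0.3],[-0.06,-0.007,0.8,0,0,0,-0.3]]'|head -2
python3 -m jog '[[0,0,0.2,0,0,0,-0.3],[0,0,0.4,0,0,0,-0.3],[0,0,0.6,0,0,0,-0.3],[0,0,0.75,0,0,0,-0.3],[0,0,0.82,0,0,0,-0.3],[0,0,0.82,0,0,0,-0.3]]'|head -2
python3 -m jog '[[0,0,0,0,0,0,1],[0,0,0,0,0,0,1],[0,0,0,0,0,0,1],[0,0,0,0,0,0,1],[0,0,0,0,0,0,1],[0,0,0,0,0,0,1],[0,0,0,0,0,0,1]]'
python3 -m jog '[[0,0,-0.1,0,0,0,1],[0,0,-0.3,0,0,0,1],[0,0,-0.5,0,0,0,1],[0,0,-0.75,0,0,0,1],[0,0,-1,0,0,0,1],[0,0,-1,0,0,0,1],[0,0,-1,0,0,0,1]]'
python3 -m jog '[[0.1,0.2,-0.25,0,0,-0.25,1],[0.2,0.4,-0.5,0,0,-0.5,1],[0.35,0.6,-0.65,0,0,-0.75,1],[0.5,0.85,-0.65,0,0,-1,1],[0.5,0.85,-0.65,0,0,-1,1],[0.5,0.85,-0.65,0,0,-1,1],[0.5,0.85,-0.65,0,0,-1,1]]'|tail -2
python3 - <<'E'
from h import *
st();go(.395,.244,.27,90)
E
```

```text
t: 53.08
eef_pos: [0.4279, -0.3816, 0.1393]
t: 53.58
eef_pos: [0.428, -0.3828, 0.0166]
t: 54.17
eef_pos: [0.4281, -0.3838, 0.0176]
tcp_rot: [0.809, 3.034, 0.0]
force: [-0.7, 1.4, 7.1]
width: 0.0314
grasp_force: 30.0
t: 54.75
eef_pos: [0.4285, -0.3843, 0.1687]
tcp_rot: [0.808, 3.032, -0.001]
force: [-0.3, 0.7, -0.8]
width: 0.0317
grasp_force: 30.0
width: 0.0316
grasp_force: 30.0
t 55.3 pos [ 0.4259 -0.2344  0.2634] yaw_y 89.0 z [-0.001  0.001 -1.   ] w 0.0316 F [ 0.6 -0.5 -1.1] g 30.0 q7 1.95
go [ 0.264  3.185 -0.041] [ 0.002 -0.001 -0.037]
```

```bash
python3 -m jog '[[0,0.25,0,0,0,-0.04,1],[0,0.5,0,0,0,-0.04,1],[0,0.75,0,0,0,-0.04,1],[0,1,0,0,0,-0.04,1],[0,1,0,0,0,-0.04,1],[0,1,0,0,0,-0.04,1]]'|tail -2
python3 -m jog '[[0,0.25,0,0,0,0,1],[0,0.5,0,0,0,0,1],[0,0.75,0,0,0,0,1],[0,1,0,0,0,0,1],[0,1,0,0,0,0,1],[0,1,0,0,0,0,1]]'|tail -2
python3 -m jog '[[0,0.25,0,0,0,0,1],[0,0.5,0,0,0,0,1],[0.1,0.75,0,0,0,0,1],[0.2,1,0,0,0,0,1],[0.2,1,0,0,0,0,1],[0.2,1,0,0,0,0,1]]'|tail -2
python3 - <<'E'
from h import *
st();go(.396,.244,.12,90)
E
```

```text
width: 0.0314
grasp_force: 30.0
width: 0.0315
grasp_force: 30.0
width: 0.032
grasp_force: 30.0
t 56.8 pos [0.3996 0.2139 0.2635] yaw_y 90.0 z [-0.001 -0.001 -1.   ] w 0.032 F [ 0.5 -0.6 -0.3] g 30.0 q7 0.97
go [0.023 0.202 0.956] [-0.002 -0.002 -0.001]
```

```bash
python3 -m jog '[[0.023,0.2,0.1,0,0,0,1],[0.023,0.2,0.3,0,0,0,1],[0.023,0.2,0.55,0,0,0,1],[0.023,0.2,0.75,0,0,0,1],[0.023,0.2,0.95,0,0,0,1],[0.023,0.2,0.95,0,0,0,1],[0.023,0.2,0.95,0,0,0,1],[0.023,0.2,0.95,0,0,0,1]]'
python3 - <<'E'
from h import *
st();spots('side',['bottle1']);go(.396,.244,.022,90)
E
```

```text
t: 57.5
eef_pos: [0.3975, 0.2436, 0.1234]
tcp_rot: [0.005, 3.14, 0.001]
force: [0.4, 0.6, 1.1]
width: 0.0316
grasp_force: 30.0
t 57.5 pos [0.3975 0.2436 0.1234] yaw_y 89.8 z [ 0.002  0.001 -1.   ] w 0.0316 F [0.4 0.6 1.1] g 30.0 q7 0.92
side bottle1 [([0.437, 0.236, 0.044], 0.81), ([0.573, 0.073, 0.112], 0.65), ([0.38, 0.238, 0.131], 0.52)]
go [ 0.011 -0.004  0.679] [ 0.004  0.005 -0.004]
```

```bash
python3 -m jog '[[0,0,0.2,0,0,0,1],[0,0,0.4,0,0,0,1],[0,0,0.55,0,0,0,1],[0,0,0.64,0,0,0,1],[0,0,0.675,0,0,0,1],[0,0,0.675,0,0,0,1],[0,0,0.675,0,0,0,1],[0,0,0.675,0,0,0,-0.2],[0,0,0.675,0,0,0,-0.2],[0,0,0.675,0,0,0,-0.2],[0,0,0.675,0,0,0,-0.2]]'
python3 -m jog '[[0,0,-0.1,0,0,0,-0.2],[0,0,-0.3,0,0,0,-0.2],[0,0,-0.5,0,0,0,-0.2],[0,0,-0.75,0,0,0,-0.2],[0,0,-1,0,0,0,-0.2],[0,0,-1,0,0,0,-0.2],[0,0,-1,0,0,0,-0.2]]'|head -2
python3 -m jog '[[0,-1,-1,0,0,0,-0.2],[0,-1,-1,0,0,0,-0.2],[0,-1,-1,0,0,0,-0.2],[0,-1,-1,0,0,0,-0.2],[0,-1,-1,0,0,0,-0.2],[0,-1,-1,0,0,0,-0.2],[0,-1,-1,0,0,0,-0.2]]'|head -2
python3 - <<'E'
from h import *
st();a=save('side','s21');save('top','t21');spots('side',['bottle1','cassette1','cartridge1','flap'])
print([(b[0],b[1]) for b in blobs(a,(0,150,90),(4,255,255),8)])
E
```

```text
t: 58.52
eef_pos: [0.3962, 0.2446, 0.021]
tcp_rot: [0.001, 3.141, 0.001]
force: [-0.2, 0.7, 0.9]
width: 0.0488
grasp_force: 0.0
t: 59.1
eef_pos: [0.397, 0.2452, 0.1729]
t: 59.68
eef_pos: [0.3964, 0.0931, 0.3213]
t 59.7 pos [0.3964 0.0931 0.3213] yaw_y 89.8 z [ 0.002  0.001 -1.   ] w 0.052 F [-0.6  0.6 -0.4] g 0.0 q7 1.18
side bottle1 [([0.436, 0.236, 0.042], 0.6), ([0.57, 0.032, 0.091], 0.6), ([0.388, 0.238, 0.043], 0.55)]
side cassette1 []
side cartridge1 [([0.59, 0.067, 0.067], 0.52)]
side flap [([0.576, 0.07, 0.114], 0.46)]
[([91.1, 145.5], 17), ([77.0, 150.3], 16), ([105.6, 155.6], 20), ([91.6, 161.6], 16), ([218.4, 168.0], 56)]
```

View pics/s21.png

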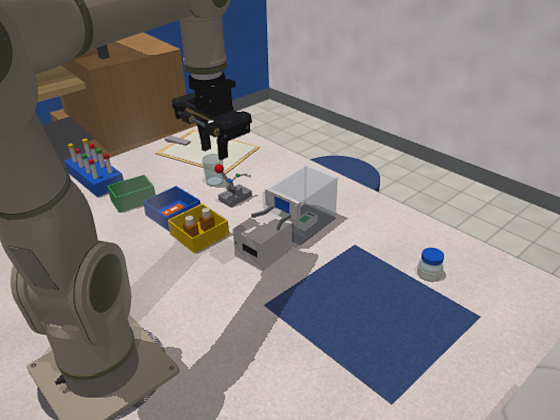

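I've viewed 17 pictures, over the 14 allowed, so I'll view no more. Numerically, I check that the rear cartridge is fully past the gate.

Run:
```python
from h import *
for f,c in(('t21','top'),('t13','top'),('s21','side')):
    a=cv2.imread(f'pics/{f}.png')[:,:,::-1].copy();x0,y0=(250,130) if c=='top' else (260,150)
    print(f,[(np.add(b[0],(x0,y0)).tolist(),b[1],[np.subtract(onz(c,np.add(b[0],(x0,y0)),z)[:2],(.577,.064)).round(3).tolist() for z in(.03,.06,.08)]) for b in blobs(a[y0:y0+90,x0:x0+90].copy(),(45,60,40),(85,255,255),4)])
```

```text
t21 [([289.2, 180.1], 25, [[0.078, -0.002], [0.073, -0.002], [0.069, -0.003]]), ([285.4, 192.6], 13, [[0.037, 0.009], [0.032, 0.009], [0.029, 0.009]])]
t13 [([289.2, 180.1], 28, [[0.078, -0.002], [0.073, -0.002], [0.069, -0.003]]), ([285.3, 192.5], 14, [[0.037, 0.01], [0.032, 0.009], [0.029, 0.009]])]
s21 [([304.2, 218.4], 38, [[0.078, -0.004], [0.047, -0.034], [0.027, -0.053]])]
```

```bash
python3 -c "
from rig import r
print(r.finish_job())"
```

```text
the job is handed in; nothing more can be done
None
```

I handed the job in and no verdict came back: both cartridges are in the intake with the flap shut (one leaning on the slide), the lever went to green first and then to about 1.22 rad (blue mark 1.25), both bottles are in the yellow bin and the cassette in the blue one, and I viewed 17 pictures against the limit of 14.

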